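# Load the brass punch into the feed chute, regripping it on the angled block

### The arm

A 6-joint arm with a two-finger parallel gripper is mounted at the origin on a cart in front of the work surface, level with it; the furniture and walls round the work are solid. World frame = base frame: x ahead of the robot, y to its left, z up, the work surface at z = 0. Lengths are in m, angles in rad, forces in N, time in s.
With the tool pointing down it reaches from about 0.275 to 0.725 m from the base axis. Payload 15.9 kg.
Tool frame: the origin (TCP) lies on the centre line of the jaws, within the pads' length; the fingertips stand manip.tip_reach ahead of it and the grasp point (between the pads) is the TCP (manip.tip_reach is the distance from the TCP to the fingertips, in m); z points along the fingers, y is the line along which they close (so a half turn about z gives the same grasp; the last joint's range is limited). The gripper opens to 85 mm and grips with 20 to 120 N. Pads are 22 mm wide; open, the fingers measure 114 mm over their backs; the gripper's body (76 mm by 85 mm) begins 54 mm behind the grasp point. The pads swing forward as they close: fully open they stand 13 mm farther back than shut.
Start: joints at [-1.31, 0.213, -0.034, 1.323, 0, 1.571], TCP at [0.129, -0.483, 0.25] pointing down, gripper open.
Joint ranges: [-2.98, 2.98], [-0.74, 1.72], [-1.14, 1.35], [-2.1, 2.04], [-1.57, 1.44], [-3.14, 3.14]. Speed limits (rad/s): [1.89, 1.89, 2.39, 2.57, 3.14, 3.14].

### API

Orientations are given as a 3x3 rotation matrix whose columns are the frame's x, y, z axes.
In Python, from rig import telemetry, eyes, job, silhouettes, manip gives the robot as it stands.
- The arm moves only by the tool send_rows, never from a script. Its argument "rows" is a list of rows, each a list of 7 numbers: the shift along the tool's x, y, z in cm, then the turn, a rotation vector about the tool's x, y, z in rad, then the closure, from 0 (fully open) to 1 (shut). In form: [[x, y, z, wx, wy, wz, jaw], ...]. A call has 1 to 20 rows; each row is the pose to reach, as a shift and turn from the pose commanded when the call began, along the tool's axes at that moment; what a row does not reach only later rows make up. A row lasts 1/10 s, in which the tool goes at most 50 mm and 8.59 degrees, less where a joint would pass 70% of its speed; a pose out of reach is approached as far as the arm can. A call with a gripper value outside its range is refused whole. The fingers move at their own pace and stop on an object; "squeeze" is the grip in N (left out, the last holds). Time passes only in rows, so rows that repeat a pose let the fingers close. It gives the time, the measured TCP pose, the force, the opening and the grip force at its end, in the units of the state.
- telemetry.get_obs(): the state, without advancing time (a new reading comes with each control period).
- eyes.camera(name): name is "scene" or "top" or "wrist"; returns the picture (384x512x3 uint8, red, green, blue); there is no depth.
- eyes.get_calibration(name): a dict with "intrinsics" (3x3 intrinsics, pixels), "extrinsics" (4x4, takes a point from world to camera coordinates). Camera axes: x right, y down, z forward; pixel columns grow to the right and rows downward; lengths in m; the calibration is good to about 2 mm. A picture is of the moment at which its call begins: read the wrist's pose just before it. get_calibration takes no time and is no camera call; for the wrist camera it gives the pose at the moment of the call.
- job.sign_off(): hands the job in; it is judged then, once.
Trained networks look in the newest picture that a camera, given by its name, has taken for a name from the list of things; names that differ only in an ending like _2 or _b are one class to them, and where a whole thing is asked for, a point or a joint stands for the part that bears it (a point fixed in the world has none). Each returns a list of dicts, best first, with "score" (0 to 1); they miss things now and then, are a little off and sometimes report something else, mostly with a low value. They report only what shows in the picture. A call takes as long as a camera call. They do not tell look-alikes from the thing itself.
- silhouettes(thing, camera): "region" (384x512 bool, what is visible of it) and "position" ([column, row] in pixels, amid what is visible of it).
The state is a dict: "time": time; "joint_pos": joint angles; "qd": joint speeds; "tau": joint torques, N m; "ee_pos": TCP position; "tool_rot": TCP orientation; "ft_force": force on the tool from outside, world axes, zero at the start; "wrist_torque": the same for the moment, N m; "gripper_width": finger opening in m; "finger_force": force on a finger pad.
Only numpy, scipy, OpenCV 4.12 (cv2) and the standard library are available. Lean on these libraries where they do the work, as an engineer would, in place of code of your own. Each camera call takes 0.05 s, during which the arm holds its last target. There are 200 camera calls.

### The job

Take the brass punch out of the wooden stand and park it on the blue angled block, lying on the 45 degree ramp with its narrow foot down against the ledge, and let go of it there so that you can take it again from its side. Then lay it in the grey feed chute, foot downhill, and push it down under the clear guard until its foot rests against the red stop. Leave the dark punch in the stand and do not disturb the thread spool, the oil vial or the brass weight.

Things in the scene. Friction and masses are not known exactly. Their poses are not given: they have to be found in the camera images.
- brass_punch: Brass-coloured punch, a 96 mm bar of 18 x 18 mm square section, 0.11 to 0.23 kg. Origin at the centre of its foot end face, z along the bar to the head, x and y normal to the flats. The last 10 mm at the foot narrow to 14 x 14 mm. At the start it stands upright, foot down, in a pocket of the stand; 66 mm stand out above the wood.
- brass_punch_foot (a point): Centre of the brass punch's foot end face (same point as brass_punch).
- brass_punch_head (a point): Centre of the brass punch's head end face, 96 mm from the foot along the punch's z axis. The last 8 mm at the head are a round boss 17 mm across, narrowing to 12 mm at the end.
- dark_punch: The dark steel punch, same shape, size and origin as the brass one, upright in another pocket of the stand. It stays there.
- punch_stand: Wooden block, 60 x 190 x 38 mm (x, y, z), fixed to the bench, origin under its centre. Three square pockets in a row along its y at -60, 0 and +60 mm, about 20.5 mm wide and 30 mm deep; the two punches are in the outer ones, either way round; the middle one is empty.
- angle_block: Angled block, fixed: blue foot 110 x 70 mm under a bare steel ramp. Origin under it at bench height, z up, x horizontal in the direction in which the ramp rises (45 degrees), y across the ramp. The ramp is 44 mm wide and 62 mm long from the ledge at its lower end to its upper edge; the ledge stands 14 mm up from the ramp, square to it.
- block_seat (a point): Centre of the punch's foot when properly parked: on the face of the ledge, midway across, 9 mm off the ramp (square to the ramp). Two cheeks 13 mm high and 23 mm apart guide the lowest 14 mm of the ramp and flare outwards until 25 mm from the ledge; above that the ramp is plain and open at both sides.
- block_top (a point): Centre of the punch's head when it is properly parked, 96 mm up the 45 degree slope from block_seat; the head stands out 34 mm past the ramp's upper edge.
- chute: Grey and steel feed chute, fixed, base 225 x 74 mm. Origin under its centre at bench height, z up, x horizontal in the downhill direction (15 degrees down), y across. The channel is 24 mm wide between walls 5 mm high and 8 mm thick; its floor runs from the red stop 196 mm uphill. Friction holds the punch on the slope: it must be pushed.
- chute_stop (a point): Where the centre of the punch's foot comes when it is home: on the face of the red stop, mid channel, 9 mm off the floor (square to the floor).
- chute_home_head (a point): Where the centre of the punch's head comes when it is home: 96 mm uphill of chute_stop along the 15 degree slope, 32 mm outside the guard. From 171 mm uphill of the stop to the upper end the channel's walls flare outwards a little.
- chute_guard_edge (a point): Mid channel at the guard's uphill edge, 64 mm uphill of chute_stop along the slope, 9 mm off the floor. The clear guard with steel sides covers the channel from here to 4 mm from the stop; its underside is 26 mm off the floor, its top 29 mm. Uphill of it the channel is open from above.
- spool: Small spool of white thread standing loose on the bench, about 33 mm across and 30 mm high with a loose thread end. Origin at bench height; the spool itself is centred about 17 mm to -x and 20 mm to +y of it in its own axes. Bystander.
- oil_vial: Square glass vial, 30 x 34 x 64 mm, standing loose. Origin at the centre of its underside. Bystander.
- brass_weight: Brass weight, 32 mm across and 30 mm high, standing loose. Origin at the centre of its underside. Bystander.
There are look-alikes about, which are no part of the job. Several things have the shape of the brass_punch; the one meant has the colours described above.

How it is judged:
By the outcome, as a careful person would: the job done as asked, in the order asked, and still so for the second after the job is handed in, with the robot touching nothing.
It also fails if it takes over 59 s, if anything falls off the work surface, if the arm or the gripper's body presses on something with over 40 N, if the wrist force passes 120 N, or if a joint passes its speed limit or range.

## Working session

There is one attempt and no reset: what is moved stays moved. The work goes in short steps, Python scripts to look and compute and a tool call to move; the robot and the scene stay as the last step left them, time stands still between calls to the robot, and variables do not carry over. Pictures are saved under pics/ and viewed, at most 10 in all, crops included, and the job is handed in when it is done.

Besides the shell and the picture viewer there is one more tool, called after ">>>" by a JSON object that holds its "name" and its "arguments". send_rows: Moves the arm, as the interface text tells. Its arguments: {"type":"object","properties":{"rows":{"type":"array","items":{"type":"array","items":{"type":"number"}}},"squeeze":{"type":"number"}},"required":["rows"]}

```bash
ls; mkdir -p pics; python3 - <<'E'
from rig import telemetry, eyes, manip
import cv2,numpy as np
o=telemetry.get_obs(); print(o['time'],o['ee_pos'],o['tool_rot'],o['gripper_width'],manip.tip_reach)
a=eyes.camera("scene");b=eyes.camera("top")
cv2.imwrite("pics/scene.png",a[:,:,::-1]);cv2.imwrite("pics/top.png",b[:,:,::-1])
for n in("scene","top","wrist"):
    c=eyes.get_calibration(n);print(n,c['intrinsics'].round(1).tolist(),c['extrinsics'].round(3).tolist())
E
```

```text
pics
0.0 [ 0.12883703 -0.48278623  0.24980185] [[ 9.66183935e-01  2.57853671e-01 -2.95787048e-04]
 [ 2.57853841e-01 -9.66183289e-01  1.11755163e-03]
 [ 2.38028746e-06 -1.15603026e-03 -9.99999332e-01]] 0.08524029639736172 0.019
scene [[378.8, 0.0, 257.8], [0.0, 378.8, 192.6], [0.0, 0.0, 1.0]] [[-0.967, -0.253, -0.012, 0.551], [-0.093, 0.397, -0.913, 0.156], [0.236, -0.882, -0.407, 0.885], [0.0, 0.0, 0.0, 1.0]]
top [[389.7, 0.0, 255.0], [0.0, 389.7, 192.3], [0.0, 0.0, 1.0]] [[-0.008, -1.0, -0.005, -0.029], [-0.997, 0.008, -0.074, 0.552], [0.074, 0.005, -0.997, 1.362], [0.0, 0.0, 0.0, 1.0]]
wrist [[286.5, 0.0, 254.7], [0.0, 286.5, 191.0], [0.0, 0.0, 1.0]] [[0.257, -0.966, -0.001, -0.5], [-0.929, -0.247, 0.275, -0.035], [-0.266, -0.07, -0.961, 0.379], [0.0, 0.0, 0.0, 1.0]]
```

View pics/scene.png

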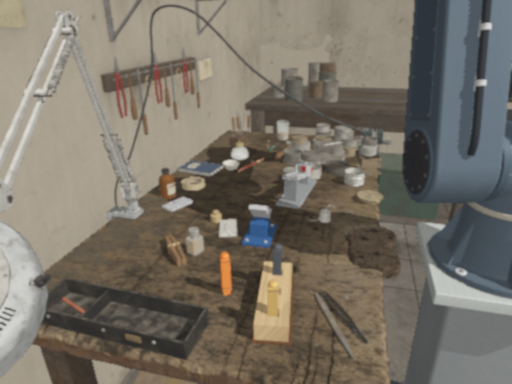

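View pics/top.png

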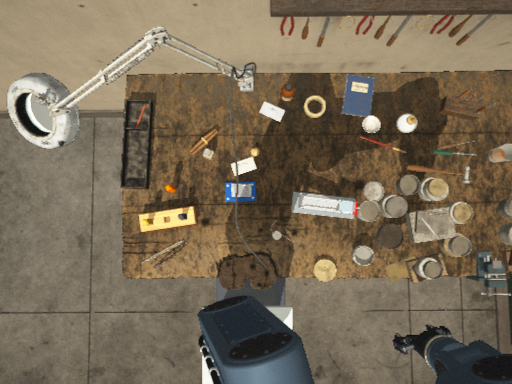

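Scene: the brass punch is at (272,298), nearer the camera, and the dark punch is at (278,260). The blue block is at (260,232), the chute at (298,185), and an orange look-alike at (226,272). Top: stand (167,218), block (240,191), chute (325,205) with its red stop at about (356,210).

```bash
cat > h.py <<'E'
from rig import telemetry, eyes, silhouettes, manip
import numpy as np, cv2
def ray(cal,uv):
    K,E=np.array(cal['intrinsics']),np.array(cal['extrinsics']);R,t=E[:3,:3],E[:3,3]
    d=R.T@np.linalg.solve(K,[uv[0],uv[1],1]);return -R.T@t,d/np.linalg.norm(d)
def atz(cal,uv,z):
    c,d=ray(cal,uv);return c+d*(z-c[2])/d[2]
def proj(cal,P):
    K,E=np.array(cal['intrinsics']),np.array(cal['extrinsics']);P=np.atleast_2d(P)
    q=(P@E[:3,:3].T+E[:3,3])@K.T;return q[:,:2]/q[:,2:]
def tri(rays):
    A=np.zeros((3,3));b=np.zeros(3)
    for c,d in rays:
        M=np.eye(3)-np.outer(d,d);A+=M;b+=M@c
    p=np.linalg.solve(A,b);return p,[float(np.linalg.norm(np.cross(p-c,d))) for c,d in rays]
E
python3 - <<'E'
from h import *
cs={n:eyes.get_calibration(n) for n in("scene","top")}
eyes.camera("scene");eyes.camera("top")
for th in("punch_stand","angle_block","chute","brass_punch","spool","oil_vial","brass_weight"):
    for n in cs:
        for r in silhouettes(th,n)[:3]:
            m=r['region'].astype(np.uint8)
            c=max(cv2.findContours(m,0,2)[0],key=cv2.contourArea)
            box=cv2.boxPoints(cv2.minAreaRect(c))
            print(th,n,round(r['score'],2),np.round(r['position']),m.sum(), box.round().tolist() if n=="top" else "", atz(cs[n],r['position'],.02).round(3))
E
```

```text
punch_stand scene 0.72 [279. 311.] 2342  [0.446 0.313 0.02 ]
punch_stand top 0.69 [242. 193.] 528 [[225.0, 182.0], [255.0, 182.0], [255.0, 201.0], [225.0, 201.0]] [0.55  0.012 0.02 ]
punch_stand top 0.65 [168. 219.] 985 [[138.0, 214.0], [195.0, 205.0], [198.0, 224.0], [141.0, 233.0]] [0.459 0.273 0.02 ]
angle_block scene 0.89 [260. 229.] 930  [0.558 0.023 0.02 ]
angle_block top 0.82 [241. 196.] 535 [[237.0, 182.0], [255.0, 182.0], [255.0, 201.0], [237.0, 201.0]] [0.54  0.015 0.02 ]
angle_block top 0.62 [176. 216.] 39 [[178.0, 214.0], [185.0, 214.0], [185.0, 219.0], [178.0, 219.0]] [0.471 0.245 0.02 ]
chute scene 0.56 [299. 187.] 1039  [ 0.501 -0.274  0.02 ]
chute top 0.66 [323. 204.] 1359 [[290.0, 213.0], [292.0, 191.0], [359.0, 198.0], [357.0, 220.0]] [ 0.508 -0.274  0.02 ]
brass_punch scene 0.88 [225. 273.] 399  [0.584 0.225 0.02 ]
brass_punch scene 0.65 [298. 183.] 1035  [ 0.511 -0.311  0.02 ]
brass_punch scene 0.62 [274. 297.] 384  [0.464 0.278 0.02 ]
brass_punch top 0.53 [144. 218.] 37 [[143.0, 219.0], [151.0, 219.0], [151.0, 223.0], [143.0, 223.0]] [0.463 0.358 0.02 ]
spool scene 0.44 [323. 217.] 125  [ 0.405 -0.083  0.02 ]
spool top 0.51 [275. 236.] 58 [[271.0, 233.0], [277.0, 230.0], [281.0, 237.0], [274.0, 240.0]] [ 0.396 -0.102  0.02 ]
oil_vial scene 0.96 [193. 240.] 408  [0.705 0.117 0.02 ]
oil_vial top 0.68 [277. 232.] 75 [[272.0, 231.0], [281.0, 231.0], [281.0, 239.0], [272.0, 239.0]] [ 0.41 -0.11  0.02]
oil_vial top 0.51 [242. 192.] 536 [[237.0, 182.0], [254.0, 182.0], [254.0, 201.0], [237.0, 201.0]] [0.552 0.011 0.02 ]
oil_vial top 0.47 [209. 154.] 100 [[201.0, 155.0], [205.0, 147.0], [215.0, 152.0], [211.0, 160.0]] [0.69 0.13 0.02]
brass_weight scene 0.64 [215. 217.] 105  [ 0.696 -0.014  0.02 ]
brass_weight top 0.48 [257. 153.] 46 [[251.0, 155.0], [251.0, 148.0], [257.0, 148.0], [257.0, 155.0]] [ 0.693 -0.044  0.02 ]
```

>>> {"name": "send_rows", "arguments": {"rows": [[37, -14.2, 0, 0, 0, 0.26, 0], [37, -14.2, 0, 0, 0, 0.26, 0], [37, -14.2, 0, 0, 0, 0.26, 0], [37, -14.2, 0, 0, 0, 0.26, 0], [37, -14.2, 0, 0, 0, 0.26, 0], [37, -14.2, 0, 0, 0, 0.26, 0], [37, -14.2, 0, 0, 0, 0.26, 0], [37, -14.2, 0, 0, 0, 0.26, 0], [37, -14.2, 0, 0, 0, 0.26, 0], [37, -14.2, 0, 0, 0, 0.26, 0], [37, -14.2, 0, 0, 0, 0.26, 0]]}}

```text
time: 2.0
ee_pos: [0.4492, -0.2509, 0.2503]
tool_rot: [[1.0, 0.0, -0.0], [0.0, -1.0, -0.0], [-0.0, 0.0, -1.0]]
ft_force: [-0.5, 0.1, 0.3]
gripper_width: 0.0854
finger_force: 0.0
```

```bash
python3 - <<'E'
from h import *
import pickle
o=telemetry.get_obs();print(o['time'],o['ee_pos'],o['tool_rot'].round(3) if hasattr(o['tool_rot'],'round') else o['tool_rot'])
c=eyes.get_calibration("wrist");i=eyes.camera("wrist");cv2.imwrite("pics/w1.png",i[:,:,::-1]);pickle.dump(c,open("w1.pkl","wb"))
E
```

```text
2.0 [ 0.44918066 -0.25089537  0.25027385] [[ 1.  0. -0.]
 [ 0. -1. -0.]
 [-0.  0. -1.]]
```

View pics/w1.png

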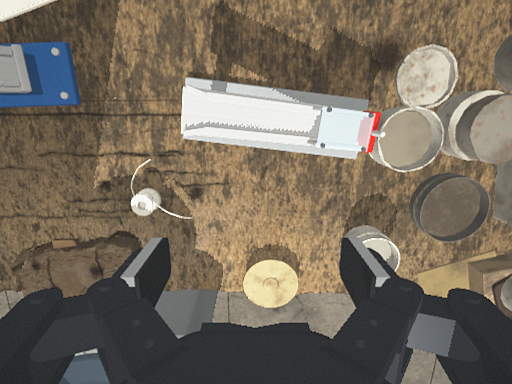

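Wrist view 1 shows the chute from (183,105) to the red stop at (370,130), with the guard edge near x=320. The spool is at (146,202) and part of the blue block is at upper left.

>>> {"name": "send_rows", "arguments": {"rows": [[1, -22, 0, 0, 0, 0, 0], [1, -22, 0, 0, 0, 0, 0], [1, -22, 0, 0, 0, 0, 0], [1, -22, 0, 0, 0, 0, 0], [1, -22, 0, 0, 0, 0, 0], [1, -22, 0, 0, 0, 0, 0]]}}

```text
time: 2.65
ee_pos: [0.4592, -0.0292, 0.2506]
tool_rot: [[1.0, 0.002, 0.001], [0.002, -1.0, 0.0], [0.001, -0.0, -1.0]]
ft_force: [-0.7, -0.9, -0.5]
gripper_width: 0.0853
finger_force: 0.0
```

```bash
python3 - <<'E'
from h import *
import pickle
o=telemetry.get_obs();print(o['time'],o['ee_pos'])
c=eyes.get_calibration("wrist");i=eyes.camera("wrist");cv2.imwrite("pics/w2.png",i[:,:,::-1]);pickle.dump(c,open("w2.pkl","wb"))
E
```

```text
2.65 [ 0.45921148 -0.02922862  0.25063846]
```

View pics/w2.png

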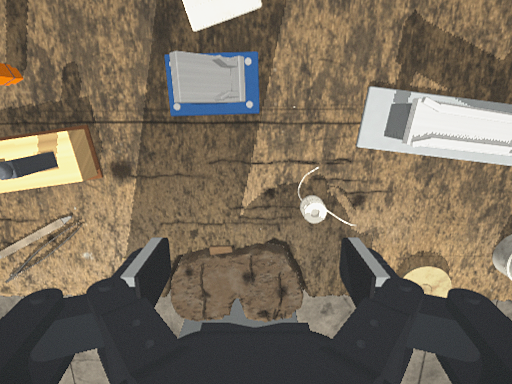

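>>> {"name": "send_rows", "arguments": {"rows": [[0, -21, 0, 0, 0, 0, 0], [0, -21, 0, 0, 0, 0, 0], [0, -21, 0, 0, 0, 0, 0], [0, -21, 0, 0, 0, 0, 0], [0, -21, 0, 0, 0, 0, 0], [0, -21, 0, 0, 0, 0, 0]]}}

```text
time: 3.3
ee_pos: [0.4667, 0.0411, 0.2503]
tool_rot: [[0.998, 0.063, -0.004], [0.063, -0.997, 0.04], [-0.001, -0.04, -0.999]]
ft_force: [-0.3, 0.0, 0.0]
gripper_width: 0.0852
finger_force: 0.0
```

```bash
python3 - <<'E'
from h import *
import pickle
o=telemetry.get_obs();print(o['time'],o['ee_pos'])
c=eyes.get_calibration("wrist");i=eyes.camera("wrist");cv2.imwrite("pics/w3.png",i[:,:,::-1]);pickle.dump(c,open("w3.pkl","wb"))
E
```

```text
3.3 [0.46672692 0.04109839 0.25025156]
```

View pics/w3.png

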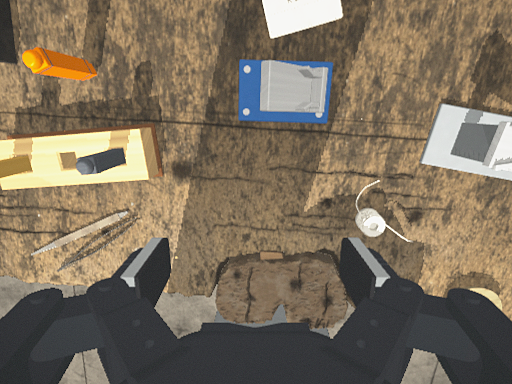

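Wrist view 2 shows the block at (212,83), with the ramp's ledge at its right, and the stand at left. View 3 shows the block at (285,92) and the dark punch at (100,160). That last move stopped short, so I'm checking the joints.

```bash
python3 - <<'E'
from h import *
o=telemetry.get_obs();print(o['time'],o['ee_pos'],np.round(o['joint_pos'],3),np.round(o['qd'],3),np.round(o['tool_rot'],3))
import cv2
a=cv2.imread("pics/w2.png")[20:140,140:280];b=cv2.imread("pics/w3.png")[30:150,220:360];c=cv2.imread("pics/w1.png")[60:180,170:310]
c2=cv2.imread("pics/w1.png")[60:180,290:430]
r=lambda x:cv2.resize(x,None,fx=2.8,fy=2.5,interpolation=cv2.INTER_CUBIC)
cv2.imwrite("pics/crop1.png",np.vstack([np.hstack([r(a),r(b)]),np.hstack([r(c),r(c2)])]))
E
```

```text
3.35 [0.46675932 0.04128214 0.25023763] [ 0.063  0.149 -0.113  1.31   0.04   3.141] [ 0.001 -0.005 -0.005  0.002 -0.001  0.002] [[ 0.998  0.064 -0.004]
 [ 0.064 -0.997  0.04 ]
 [-0.001 -0.04  -0.999]]
```

View pics/crop1.png

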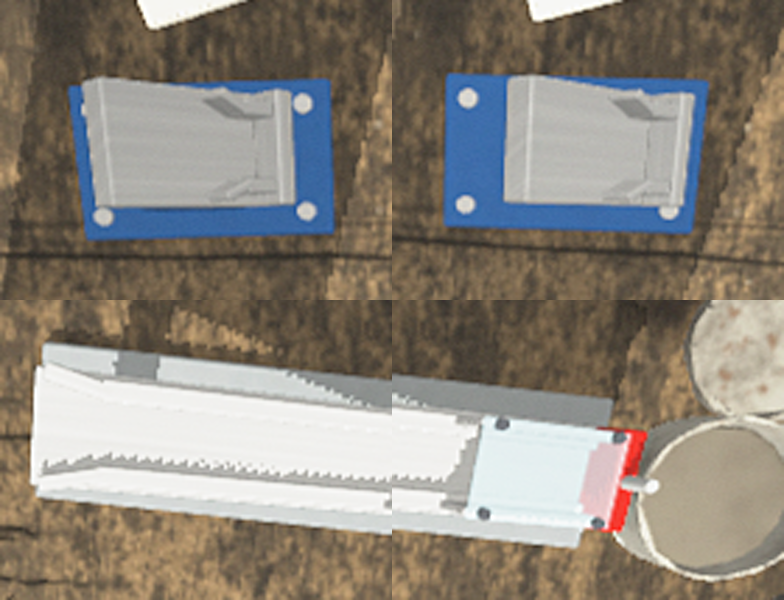

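```bash
cat >> h.py <<'E'
from scipy.spatial.transform import Rotation as Ro
import pickle
def down(h): # tool pointing down, tool x heading h
    x=np.array([np.cos(h),np.sin(h),0]);z=np.array([0,0,-1.]);return np.c_[x,np.cross(z,x),z]
def rel(p,R,p0=None,R0=None):
    o=telemetry.get_obs()
    p0=o['ee_pos'] if p0 is None else p0;R0=np.array(o['tool_rot']) if R0 is None else R0
    r=np.r_[R0.T@(np.array(p)-p0)*100,Ro.from_matrix(R0.T@R).as_rotvec()].round(3);print("row",r.tolist());return r
def snap(n):
    c=eyes.get_calibration("wrist");i=eyes.camera("wrist")[:,:,::-1];cv2.imwrite(f"pics/{n}.png",i);pickle.dump(c,open(n+".pkl","wb"));return i,c
E
python3 -c "
from h import *
rel([.55,-.09,.18],down(np.pi/2))"
```

```text
row [7.481, 13.904, 6.457, -0.033, -0.029, -1.507]
```

>>> {"name": "send_rows", "arguments": {"rows": [[7.5, 13.9, 6.46, -0.033, -0.029, -1.507, 0], [7.5, 13.9, 6.46, -0.033, -0.029, -1.507, 0], [7.5, 13.9, 6.46, -0.033, -0.029, -1.507, 0], [7.5, 13.9, 6.46, -0.033, -0.029, -1.507, 0], [7.5, 13.9, 6.46, -0.033, -0.029, -1.507, 0], [7.5, 13.9, 6.46, -0.033, -0.029, -1.507, 0], [7.5, 13.9, 6.46, -0.033, -0.029, -1.507, 0], [7.5, 13.9, 6.46, -0.033, -0.029, -1.507, 0], [7.5, 13.9, 6.46, -0.033, -0.029, -1.507, 0], [7.5, 13.9, 6.46, -0.033, -0.029, -1.507, 0], [7.5, 13.9, 6.46, -0.033, -0.029, -1.507, 0], [7.5, 13.9, 6.46, -0.033, -0.029, -1.507, 0], [7.5, 13.9, 6.46, -0.033, -0.029, -1.507, 0]]}}

```text
time: 4.65
ee_pos: [0.55, -0.0895, 0.18]
tool_rot: [[0.003, 1.0, -0.0], [1.0, -0.003, 0.001], [0.001, -0.0, -1.0]]
ft_force: [0.5, 0.3, 0.4]
gripper_width: 0.0854
finger_force: 0.0
```

```bash
python3 -c "
from h import *
snap('b1');rel([.55,0.0,.18],down(np.pi/2))"
```

```text
row [8.947, -0.022, 0.007, -0.0, -0.001, -0.002]
```

>>> {"name": "send_rows", "arguments": {"rows": [[9, 0, 0, 0, 0, 0, 0], [9, 0, 0, 0, 0, 0, 0], [9, 0, 0, 0, 0, 0, 0], [9, 0, 0, 0, 0, 0, 0]]}}

```text
time: 5.1
ee_pos: [0.55, 0.0013, 0.1801]
tool_rot: [[-0.001, 1.0, -0.0], [1.0, 0.001, 0.001], [0.001, -0.0, -1.0]]
ft_force: [0.2, -0.1, -0.7]
gripper_width: 0.0855
finger_force: 0.0
```

```bash
python3 -c "
from h import *
snap('b2');rel([.45,0.2,.2],down(np.pi/2))"
```

```text
row [19.949, -9.992, -1.984, -0.0, -0.0, 0.0]
```

>>> {"name": "send_rows", "arguments": {"rows": [[20, -10, -2, 0, 0, 0, 0], [20, -10, -2, 0, 0, 0, 0], [20, -10, -2, 0, 0, 0, 0], [20, -10, -2, 0, 0, 0, 0], [20, -10, -2, 0, 0, 0, 0], [20, -10, -2, 0, 0, 0, 0], [20, -10, -2, 0, 0, 0, 0]]}}

```text
time: 5.85
ee_pos: [0.4501, 0.2, 0.2003]
tool_rot: [[-0.001, 1.0, 0.0], [1.0, 0.001, 0.0], [0.0, 0.0, -1.0]]
ft_force: [0.2, -0.8, 0.2]
gripper_width: 0.0856
finger_force: 0.0
```

```bash
python3 -c "
from h import *
snap('s1');rel([.45,0.29,.2],down(np.pi/2))"
```

```text
row [9.042, -0.028, 0.021, 0.0, -0.0, -0.0]
```

>>> {"name": "send_rows", "arguments": {"rows": [[9, 0, 0, 0, 0, 0, 0], [9, 0, 0, 0, 0, 0, 0], [9, 0, 0, 0, 0, 0, 0], [9, 0, 0, 0, 0, 0, 0]]}}

```text
time: 6.3
ee_pos: [0.4502, 0.2898, 0.1998]
tool_rot: [[-0.0, 1.0, -0.001], [1.0, 0.0, -0.0], [-0.0, -0.001, -1.0]]
ft_force: [-0.6, -0.1, 0.4]
gripper_width: 0.0856
finger_force: 0.0
```

```bash
python3 -c "
from h import *
snap('s2')
im=[cv2.imread(f'pics/{n}.png') for n in('b1','b2','s1','s2')]
c=[i[:290,56:456] for i in im]
cv2.imwrite('pics/comp.png',np.vstack([np.hstack(c[:2]),np.hstack(c[2:])]))
o=telemetry.get_obs();print(o['ee_pos'],o['time'])"
```

```text
[0.45019249 0.28925228 0.19996386] 6.35
```

View pics/comp.png

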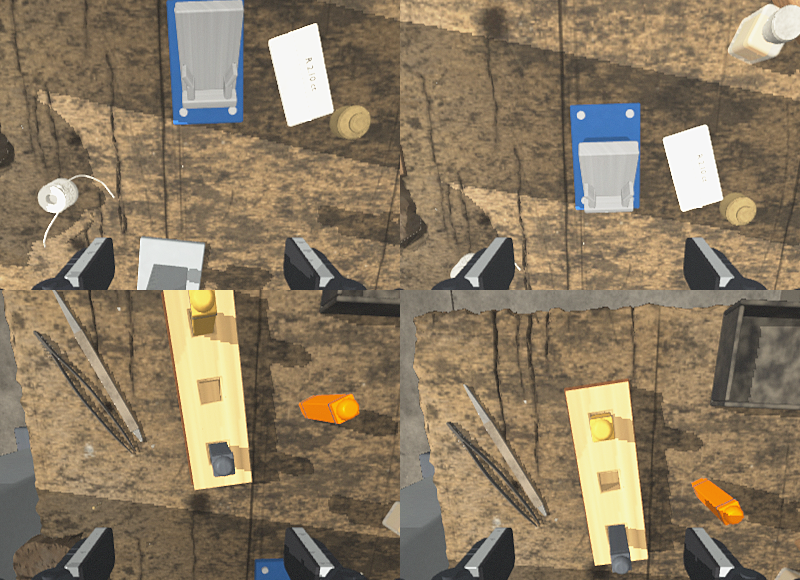

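The composite shows:
- **Block:** the ramp's upper edge is toward +y and the ledge toward -y (b2 at about (610,210)).
- **Punches:** the brass head is at s2 (600,428), the dark one at (619,560), and the empty pocket at (609,481).
- **Bystanders:** the weight is at (740,208), clear of the ramp.

I'll magnify the block.

```bash
python3 -c "
from h import *
a=cv2.imread('pics/b1.png')[0:130,216:312];b=cv2.imread('pics/b2.png')[96:226,216:312]
r=lambda x:cv2.resize(x,None,fx=4,fy=4,interpolation=cv2.INTER_CUBIC)
cv2.imwrite('pics/comp2.png',np.hstack([r(a),r(b)]))"
```

```text
(no output)
```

View pics/comp2.png

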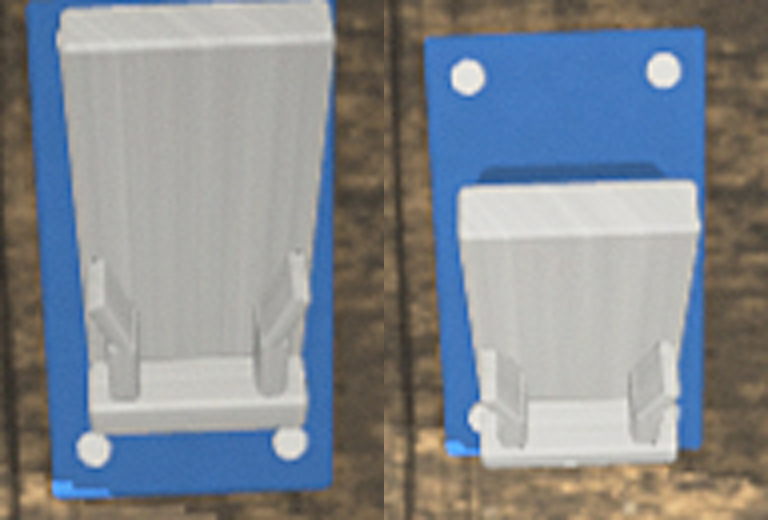

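The ramp's upper corners are b1 (62,52),(330,40) and b2 (462,240),(697,234). The ledge foot line is at y≈358 in b1 and y≈400 in b2.

```bash
cat > fit.py <<'E'
from h import *
from scipy.optimize import least_squares
C={n:pickle.load(open(n+'.pkl','rb')) for n in('b1','b2','s1','s2','w1','w2')}
b1=lambda x,y:(x/4+216,y/4); b2=lambda x,y:((x-384)/4+216,y/4+96)
s=.5**.5
def frame(p):
    S=p[:3];e=np.array([np.cos(p[3]),np.sin(p[3]),0]);z=np.array([0,0,1.]);return S,s*(e+z),s*(z-e),np.cross(z,e)
# coords (u,n,y) rel. to seat ; y left of rising dir = -x world side
obs=[('b1',(62,-9,22),b1(62,52),1),('b1',(62,-9,-22),b1(330,40),1),('b2',(62,-9,22),b2(462,240),1),('b2',(62,-9,-22),b2(697,234),1),
('b1',(0,-9,0),b1(197,358),1),('b2',(0,-9,0),b2(577,400),1),
('b1',(0,5,22),b1(90,406),.6),('b1',(0,5,-22),b1(305,398),.6),('b2',(0,5,22),b2(484,460),.6),('b2',(0,5,-22),b2(676,455),.6)]
def res(p):
    S,u,n,y=frame(p);return np.concatenate([w*(proj(C[c],S+(q[0]*u+q[1]*n+q[2]*y)/1000)[0]-o) for c,q,o,w in obs])
r=least_squares(res,[.55,-.03,.04,1.57]);print('seat',r.x.round(4),'res',r.fun.round(1).reshape(-1,2).tolist())
S,u,n,y=frame(r.x);print('u',u.round(3),'top',(S+.096*u).round(4))
f=lambda p:np.concatenate([proj(C[c],[p[0]+np.cos(p[3])*a-np.sin(p[3])*b,p[1]+np.sin(p[3])*a+np.cos(p[3])*b,p[2]])[0]-o for c,a,b,o in
 [('b2',.055,.035,b2(426,38)),('b2',.055,-.035,b2(704,28)),('b2',-.055,-.035,b2(702,448)),('b1',-.055,.035,b1(55,497)),('b1',-.055,-.035,b1(331,485))]])
r2=least_squares(f,[.55,0,.01,1.57]);print('foot',r2.x.round(4),r2.fun.round(1))
# stand
so=[('s2',-.03,.095,(222,99)),('s2',.03,.095,(284,91)),('s2',.03,-.095,(304,268)),('s2',-.03,-.095,(253,275)),('s1',-.03,-.095,(249,199)),('s1',.03,-.095,(308,191)),('s1',0,0,(266,100)),('s2',0,0,(265,191))]
g=lambda p:np.concatenate([proj(C[c],[p[0]+np.cos(p[3])*a-np.sin(p[3])*b,p[1]+np.sin(p[3])*a+np.cos(p[3])*b,p[2]])[0]-o for c,a,b,o in so])
r3=least_squares(g,[.459,.273,.038,.1]);print('stand',r3.x.round(4),r3.fun.round(1).reshape(-1,2).tolist())
X=r3.x;k=lambda b:np.array([X[0]-np.sin(X[3])*b,X[1]+np.cos(X[3])*b])
print('pockets',k(.06),k(-.06))
p,e=tri([ray(C['s1'],(259,10)),ray(C['s2'],(256,138))]);print('brass head',p.round(4),e)
E
python3 fit.py
```

```text
seat [ 0.5589 -0.0111  0.0607  1.605 ] res [[-1.0, 0.3], [1.5, 0.3], [-1.3, -0.1], [1.0, -0.7], [-0.4, 0.1], [-0.0, -0.5], [-0.3, 0.9], [0.6, 0.8], [-0.6, -0.5], [0.4, -0.7]]
u [-0.024  0.707  0.707] top [0.5565 0.0567 0.1286]
foot [0.5581 0.0209 0.0058 1.6025] [-0.5 -0.5  0.4 -0.3  0.  -0.7 -0.   0.5  0.1  1. ]
stand [0.4617 0.2778 0.0387 0.1435] [[-0.8, 1.0], [0.2, -0.7], [-0.2, 0.1], [-2.3, -0.2], [1.4, -0.1], [-0.3, -0.1], [0.9, 0.0], [0.9, 0.0]]
pockets [0.45310961 0.33713792] [0.4702668  0.21837079]
brass head [0.4522 0.3371 0.0931] [0.0009989292009064095, 0.00099892920090642]
```

```bash
cat >> fit.py <<'E'
print('---')
C['w3']=pickle.load(open('w3.pkl','rb'));C['scene']=eyes.get_calibration('scene')
obs+= [('w2',(62,-9,-22),(176.8,52),.7),('w2',(62,-9,22),(180.4,102.4),.7),('w2',(0,5,-22),(240,56.4),.5),('w2',(0,5,22),(240,101.2),.5),
('w3',(62,-9,-22),(267.5,60.8),.7),('w3',(62,-9,22),(268.2,111.2),.7),('w3',(0,5,-22),(322.9,66.8),.5),('w3',(0,5,22),(318.6,111.2),.5)]
def res2(p):
    S,u,n,y=frame(p);return np.concatenate([w*(proj(C[c],S+(q[0]*u+q[1]*n+q[2]*p[4]*y)/1000)[0]-o) for c,q,o,w in obs])
for name,fn,x0 in(('fixed w',res,[.55,-.03,.04,1.57]),('free w',res2,[.55,-.03,.04,1.57,1])):
    r=least_squares(fn,x0);print(name,r.x.round(4),r.fun.round(1).reshape(-1,2).tolist())
    S,u,n,y=frame(r.x);print('scene px of upper corners, ledge top',proj(C['scene'],[S+.062*u-.009*n+.022*y,S+.062*u-.009*n-.022*y,S+.005*n+.022*y,S+.005*n-.022*y]).round(1).tolist())
i=cv2.imread('pics/scene.png')[195:255,230:290];cv2.imwrite('pics/sc.png',cv2.resize(i,None,fx=8,fy=8,interpolation=cv2.INTER_CUBIC))
E
python3 fit.py | sed -n '/---/,$p'
```

```text
---
fixed w [ 0.5587 -0.0109  0.06    1.6069] [[-1.3, 0.3], [1.0, 0.2], [-1.5, -0.5], [0.6, -1.1], [-0.6, -0.1], [-0.2, -0.9], [-0.3, 0.8], [0.4, 0.6], [-0.6, -0.7], [0.3, -1.0], [-0.6, -1.3], [0.6, -0.0], [-0.5, -0.8], [0.5, 0.0], [2.1, -1.0], [0.2, -0.2], [0.7, -0.3], [0.8, 0.5]]
scene px of upper corners, ledge top [[266.9, 205.7], [249.6, 204.2], [270.9, 208.5], [254.7, 207.1]]
free w [ 0.5587 -0.0109  0.0612  1.6072  0.9618] [[-0.2, -0.2], [-0.1, -0.3], [-0.6, -0.2], [-0.4, -0.8], [-0.6, -0.1], [-0.2, -0.5], [0.2, 0.8], [-0.1, 0.7], [-0.1, -0.4], [-0.2, -0.7], [-0.7, -0.7], [0.3, -0.7], [-0.5, -0.4], [0.5, -0.4], [2.1, -0.4], [0.3, -0.8], [0.8, 0.1], [1.0, 0.1]]
scene px of upper corners, ledge top [[266.9, 205.3], [249.6, 203.8], [270.9, 208.1], [254.7, 206.7]]
```

View pics/sc.png

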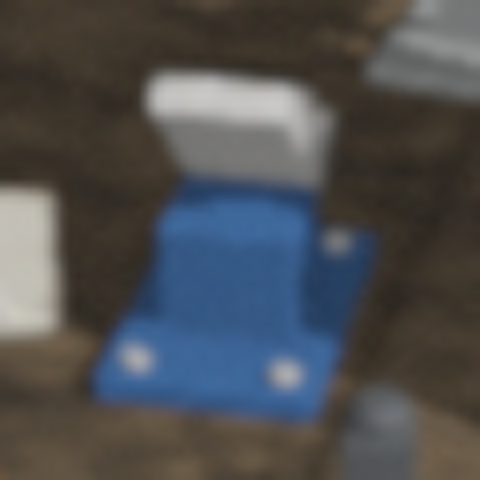

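The scene view has the ramp's upper corners at about (249.4,204) and (268,205.6). The fit predicts both to within a pixel, so the block fit holds. Next is the brass punch.

```bash
python3 -c "
from h import *
rel([.4527,.337,.15],down(np.pi/2+.1435))"
```

```text
row [4.775, 0.251, 4.996, -0.0, 0.0, -0.144]
```

>>> {"name": "send_rows", "arguments": {"rows": [[4.77, 0.25, 2, 0, 0, -0.144, 0], [4.77, 0.25, 4, 0, 0, -0.144, 0], [4.77, 0.25, 5, 0, 0, -0.144, 0], [4.77, 0.25, 6.5, 0, 0, -0.144, 0], [4.77, 0.25, 8, 0, 0, -0.144, 0], [4.77, 0.25, 9.5, 0, 0, -0.144, 0], [4.77, 0.25, 10.5, 0, 0, -0.144, 0], [4.77, 0.25, 10.7, 0, 0, -0.144, 0], [4.77, 0.25, 10.7, 0, 0, -0.144, 0]]}}

```text
time: 7.25
ee_pos: [0.4524, 0.3377, 0.0937]
tool_rot: [[-0.144, 0.99, 0.0], [0.99, 0.144, 0.001], [0.001, 0.0, -1.0]]
ft_force: [0.1, 0.3, 0.4]
gripper_width: 0.0853
finger_force: 0.0
```

>>> {"name": "send_rows", "arguments": {"squeeze": 40, "rows": [[0, 0, 0, 0, 0, 0, 0.5], [0, 0, 0, 0, 0, 0, 0.8], [0, 0, 0, 0, 0, 0, 1], [0, 0, 0, 0, 0, 0, 1], [0, 0, 0, 0, 0, 0, 1], [0, 0, 0, 0, 0, 0, 1], [0, 0, 0, 0, 0, 0, 1], [0, 0, 0, 0, 0, 0, 1]]}}

```text
time: 8.05
ee_pos: [0.4522, 0.3384, 0.0936]
tool_rot: [[-0.145, 0.989, 0.0], [0.989, 0.145, 0.001], [0.001, 0.0, -1.0]]
ft_force: [-1.7, -0.2, 5.4]
gripper_width: 0.0173
finger_force: 40.9
```

>>> {"name": "send_rows", "arguments": {"rows": [[0, 0, -0.5, 0, 0, 0, 1], [0, 0, -1.5, 0, 0, 0, 1], [0, 0, -3, 0, 0, 0, 1], [0, 0, -5, 0, 0, 0, 1], [0, 0, -8, 0, 0, 0, 1], [0, 0, -11, 0, 0, 0, 1], [0, 0, -12, 0, 0, 0, 1], [0, 0, -12, 0, 0, 0, 1], [0, 0, -12, 0, 0, 0, 1]]}}

```text
time: 8.95
ee_pos: [0.4518, 0.338, 0.2124]
tool_rot: [[-0.145, 0.989, -0.001], [0.989, 0.145, 0.0], [0.0, -0.001, -1.0]]
ft_force: [-0.0, -0.0, -1.1]
gripper_width: 0.0173
finger_force: 40.1
```

```bash
python3 -c "
from h import *
i,c=snap('g1');s=eyes.camera('scene')[:,:,::-1]
cs=eyes.get_calibration('scene');o=telemetry.get_obs();p=np.array(o['ee_pos']);R=np.array(o['tool_rot'])
print('wrist px head,foot',proj(c,[p-R[:,2]*.011,p+R[:,2]*.085]).round(0).tolist());q=proj(cs,p)[0];print(q)
x,y=int(q[0]),int(q[1]);k=s[max(0,y-60):y+70,max(0,x-75):x+75]
w=i[150:350,130:380]
cv2.imwrite('pics/g1c.png',np.hstack([cv2.resize(w,(400,400)),cv2.resize(k,(400,400),interpolation=cv2.INTER_CUBIC)]))"
```

```text
wrist px head,foot [[254.0, 271.0], [254.0, 203.0]]
[273.93500771 226.57431746]
```

View pics/g1c.png

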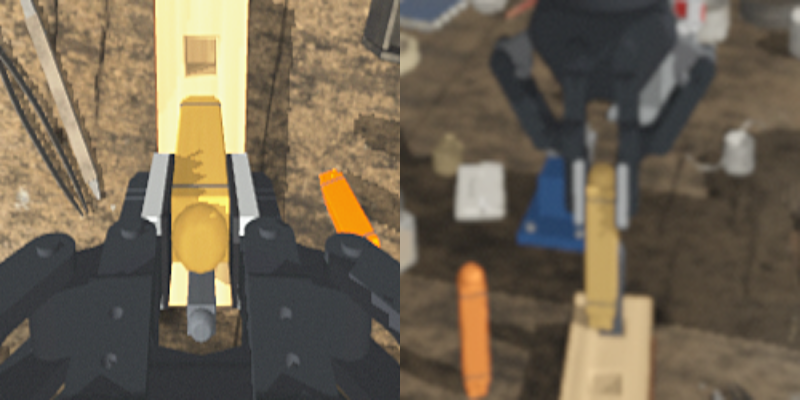

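The punch is held straight on its flats with its foot free, and the stand and dark punch look undisturbed. That was my tenth picture, so from here I measure by numbers only.

```bash
cat >> h.py <<'E'
S=np.array([.5587,-.0109,.0608]);yaw=1.606;s2=.5**.5
e=np.array([np.cos(yaw),np.sin(yaw),0]);ez=np.array([0,0,1.]);u=s2*(e+ez);n=s2*(ez-e);yb=np.cross(ez,e)
Rpark=np.c_[np.cross(-yb,-u),-yb,-u]
E
python3 - <<'E'
from h import *
c=pickle.load(open('g1.pkl','rb'));o=telemetry.get_obs();p=np.array(o['ee_pos']);R=np.array(o['tool_rot'])
for d in(-.004,0,.004):
    f=lambda sx,s:proj(c,p+R[:,0]*sx+R[:,2]*(.0857-s+d))[0].round(1).tolist()
    print(d,'foot far edge',f(.007,0),'taper',f(.009,.01),'boss base',f(-.0085,.088),f(.0085,.088),'end',f(-.006,.096),f(.006,.096))
T=S+.0857*u
a=rel([.556,.06,.205],Rpark)
b=rel(T+.03*n+.02*u,Rpark,np.array([.556,.06,.205]),Rpark)
rel(T+.003*n+.006*u,Rpark,T+.03*n+.02*u,Rpark)
E
```

```text
-0.004 foot far edge [254.3, 195.8] taper [254.3, 197.2] boss base [254.3, 281.8] [254.3, 249.0] end [254.3, 287.4] [254.3, 263.1]
0 foot far edge [254.3, 194.3] taper [254.3, 195.6] boss base [254.3, 277.0] [254.3, 245.0] end [254.3, 282.1] [254.3, 258.4]
0.004 foot far edge [254.3, 192.8] taper [254.3, 194.0] boss base [254.3, 272.5] [254.3, 241.2] end [254.3, 277.1] [254.3, 254.0]
row [-29.003, 6.315, 0.69, 0.041, -0.784, 0.105]
row [2.179, 0.02, 4.643, 0.0, 0.0, 0.0]
row [2.7, -0.0, 1.4, 0.0, 0.0, 0.0]
```

>>> {"name": "send_rows", "arguments": {"rows": [[-29, 6.3, 0.7, 0.041, -0.784, 0.105, 1], [-29, 6.3, 0.7, 0.041, -0.784, 0.105, 1], [-29, 6.3, 0.7, 0.041, -0.784, 0.105, 1], [-29, 6.3, 0.7, 0.041, -0.784, 0.105, 1], [-29, 6.3, 0.7, 0.041, -0.784, 0.105, 1], [-29, 6.3, 0.7, 0.041, -0.784, 0.105, 1], [-29, 6.3, 0.7, 0.041, -0.784, 0.105, 1], [-29, 6.3, 0.7, 0.041, -0.784, 0.105, 1], [-29, 6.3, 0.7, 0.041, -0.784, 0.105, 1], [-29, 6.3, 0.7, 0.041, -0.784, 0.105, 1], [-29, 6.3, 0.7, 0.041, -0.784, 0.105, 1], [-29, 6.3, 0.7, 0.041, -0.784, 0.105, 1]]}}

```text
time: 10.25
ee_pos: [0.5563, 0.0609, 0.2063]
tool_rot: [[-0.024, 0.999, 0.027], [0.708, 0.036, -0.705], [-0.706, 0.003, -0.708]]
ft_force: [0.7, -0.3, -0.9]
gripper_width: 0.0175
finger_force: 40.1
```

```bash
python3 - <<'E'
from h import *
o=telemetry.get_obs();print(o['time'],o['ft_force'])
T=S+.0847*u
rel(T+.03*n+.02*u,Rpark);rel(T+.003*n+.006*u,Rpark)
E
```

```text
10.25 [ 0.66483693 -0.27409107 -0.86838523]
row [2.202, -0.032, 4.903, 0.002, -0.002, -0.001]
row [4.899, -0.039, 6.307, 0.002, -0.002, -0.001]
```

>>> {"name": "send_rows", "arguments": {"rows": [[1.5, 0, 3, 0, 0, 0, 1], [2.2, 0, 4.9, 0, 0, 0, 1], [2.2, 0, 4.9, 0, 0, 0, 1], [3.2, 0, 5.5, 0, 0, 0, 1], [4.2, 0, 6, 0, 0, 0, 1], [4.9, 0, 6.3, 0, 0, 0, 1], [4.9, 0, 6.3, 0, 0, 0, 1], [4.9, 0, 6.3, 0, 0, 0, 1]]}}

```text
time: 11.05
ee_pos: [0.557, 0.0509, 0.127]
tool_rot: [[-0.024, 0.999, 0.027], [0.708, 0.036, -0.706], [-0.706, 0.002, -0.708]]
ft_force: [0.0, 1.0, -1.2]
gripper_width: 0.0172
finger_force: 40.1
```

>>> {"name": "send_rows", "arguments": {"rows": [[0.1, 0, 0, 0, 0, 0, 1], [0.2, 0, 0, 0, 0, 0, 1], [0.25, 0, 0, 0, 0, 0, 1], [0.25, 0, 0, 0, 0, 0, 1]]}}

```text
time: 11.45
ee_pos: [0.5569, 0.0524, 0.1252]
tool_rot: [[-0.023, 0.999, 0.027], [0.708, 0.035, -0.706], [-0.706, 0.002, -0.708]]
ft_force: [0.4, -0.2, -1.1]
gripper_width: 0.017
finger_force: 40.1
```

>>> {"name": "send_rows", "arguments": {"rows": [[0.05, 0, 0, 0, 0, 0, 1], [0.1, 0, 0, 0, 0, 0, 1], [0.1, 0, 0, 0, 0, 0, 1]]}}

```text
time: 11.75
ee_pos: [0.5568, 0.0531, 0.1244]
tool_rot: [[-0.023, 0.999, 0.026], [0.708, 0.035, -0.706], [-0.706, 0.002, -0.708]]
ft_force: [-0.9, 0.0, -1.3]
gripper_width: 0.0172
finger_force: 40.1
```

>>> {"name": "send_rows", "arguments": {"rows": [[0.05, 0, 0, 0, 0, 0, 1], [0.1, 0, 0, 0, 0, 0, 1], [0.1, 0, 0, 0, 0, 0, 1]]}}

```text
time: 12.05
ee_pos: [0.5568, 0.0538, 0.1237]
tool_rot: [[-0.023, 0.999, 0.026], [0.708, 0.035, -0.706], [-0.706, 0.002, -0.708]]
ft_force: [0.7, 0.4, -0.5]
gripper_width: 0.0176
finger_force: 40.1
```

>>> {"name": "send_rows", "arguments": {"rows": [[0.05, 0, 0, 0, 0, 0, 1], [0.1, 0, 0, 0, 0, 0, 1], [0.1, 0, 0, 0, 0, 0, 1]]}}

```text
time: 12.35
ee_pos: [0.5568, 0.0544, 0.1232]
tool_rot: [[-0.023, 0.999, 0.027], [0.707, 0.035, -0.706], [-0.706, 0.002, -0.708]]
ft_force: [-0.1, -1.2, 1.9]
gripper_width: 0.0173
finger_force: 40.2
```

>>> {"name": "send_rows", "arguments": {"rows": [[0.05, 0, 0, 0, 0, 0, 1], [0.1, 0, 0, 0, 0, 0, 1], [0.1, 0, 0, 0, 0, 0, 1]]}}

```text
time: 12.65
ee_pos: [0.5568, 0.0546, 0.1231]
tool_rot: [[-0.023, 0.999, 0.027], [0.706, 0.035, -0.707], [-0.707, 0.002, -0.707]]
ft_force: [-2.4, -6.0, 8.8]
gripper_width: 0.0174
finger_force: 40.5
```

>>> {"name": "send_rows", "arguments": {"rows": [[-0.1, 0, 0.1, 0, 0, 0, 1], [-0.1, 0, 0.2, 0, 0, 0, 1], [-0.1, 0, 0.3, 0, 0, 0, 1], [-0.1, 0, 0.4, 0, 0, 0, 1], [-0.1, 0, 0.4, 0, 0, 0, 1]]}}

```text
time: 13.15
ee_pos: [0.5571, 0.0519, 0.1206]
tool_rot: [[-0.023, 0.999, 0.027], [0.708, 0.036, -0.706], [-0.706, 0.003, -0.708]]
ft_force: [0.1, 1.2, 9.3]
gripper_width: 0.0172
finger_force: 41.2
```

>>> {"name": "send_rows", "arguments": {"rows": [[0, 0, 0.1, 0, 0, 0, 1], [0, 0, 0.2, 0, 0, 0, 1], [0, 0, 0.2, 0, 0, 0, 1]]}}

```text
time: 13.45
ee_pos: [0.5577, 0.0517, 0.1204]
tool_rot: [[-0.023, 0.999, 0.03], [0.709, 0.037, -0.704], [-0.705, 0.005, -0.709]]
ft_force: [-7.3, 18.8, 27.4]
gripper_width: 0.0174
finger_force: 44.8
```

>>> {"name": "send_rows", "arguments": {"rows": [[0.03, 0, -0.2, 0, 0, 0, 1], [0.06, 0, -0.2, 0, 0, 0, 1], [0.06, 0, -0.2, 0, 0, 0, 1]]}}

```text
time: 13.75
ee_pos: [0.5572, 0.052, 0.1205]
tool_rot: [[-0.023, 0.999, 0.028], [0.707, 0.036, -0.706], [-0.707, 0.003, -0.707]]
ft_force: [-0.1, -1.7, 11.0]
gripper_width: 0.0169
finger_force: 41.3
```

>>> {"name": "send_rows", "arguments": {"rows": [[0, 0, 0, 0, 0, 0, 0.7], [0, 0, 0, 0, 0, 0, 0.5], [0, 0, 0, 0, 0, 0, 0.3], [0, 0, 0, 0, 0, 0, 0.3], [0, 0, 0, 0, 0, 0, 0.3]]}}

```text
time: 14.25
ee_pos: [0.5568, 0.0521, 0.1197]
tool_rot: [[-0.024, 0.999, 0.026], [0.708, 0.035, -0.706], [-0.706, 0.002, -0.708]]
ft_force: [-0.2, -0.1, 0.2]
gripper_width: 0.0595
finger_force: 0.0
```

>>> {"name": "send_rows", "arguments": {"rows": [[0, 0, -1, 0, 0, 0, 0.3], [0, 0, -3, 0, 0, 0, 0.3], [0, 0, -6, 0, 0, 0, 0.2], [0, 0, -9, 0, 0, 0, 0], [0, 0, -11, 0, 0, 0, 0], [0, 0, -11, 0, 0, 0, 0]]}}

```text
time: 14.85
ee_pos: [0.5545, 0.132, 0.1994]
tool_rot: [[-0.023, 0.999, 0.03], [0.709, 0.037, -0.704], [-0.705, 0.005, -0.709]]
ft_force: [0.1, 0.1, -1.1]
gripper_width: 0.0853
finger_force: 0.0
```

```bash
cat >> h.py <<'E'
S=S-.0022*n
Rside=np.c_[u,-yb,-n]
def bar(A,B,k=18): # points on a bar's axis
    return A+np.linspace(0,1,k)[:,None]*(B-A)
E
python3 - <<'E'
from h import *
c,_=snap('p1')
cal=pickle.load(open('p1.pkl','rb'))
for nm,cc in(('scene',eyes.get_calibration('scene')),('wrist',cal),('top',eyes.get_calibration('top'))):
    eyes.camera(nm);print(nm,'pred foot,mid,head',proj(cc,[S,S+.05*u,S+.096*u]).round(1).tolist())
    for r in silhouettes('brass_punch',nm)[:5]:
        m=r['region'];ys,xs=np.nonzero(m);i=eyes.camera(nm)
        print(round(r['score'],2),np.round(r['position'],1),m.sum(),xs.min(),xs.max(),ys.min(),ys.max(),i[m].mean(0).round())
q=np.array(S+.055*u+.06*n);rel(q,Rside);print(telemetry.get_obs()['time'])
E
```

```text
scene pred foot,mid,head [[262.4, 210.1], [259.3, 203.7], [256.3, 197.3]]
0.75 [225.5 272.1] 425 219 230 252 294 [210. 133.  70.]
0.46 [323.7 216.8] 160 318 330 208 222 [150. 147. 139.]
0.36 [293.2 187. ] 1108 276 315 163 207 [147. 147. 145.]
wrist pred foot,mid,head [[253.4, 173.3], [253.4, 184.1], [253.4, 198.0]]
0.9 [256.8 193.4] 557 245 266 181 208 [231. 210. 110.]
top pred foot,mid,head [[247.8, 189.4], [237.0, 189.0], [226.6, 188.6]]
row [-6.056, -0.021, 14.094, 0.002, 1.57, -0.0]
15.4
```

```bash
python3 - <<'E'
from h import *
rel([.556,.04,.25],Rside);rel(S+.055*u+.1*n,Rside);rel(S+.055*u+.1*n,Rside,np.array([.556,.04,.25]),Rside)
E
```

```text
row [-10.036, -0.091, 2.607, 0.002, 1.57, -0.0]
row [-10.056, -0.015, 14.089, 0.002, 1.57, -0.0]
row [-11.482, 0.091, -0.005, 0.0, 0.0, 0.0]
```

>>> {"name": "send_rows", "arguments": {"rows": [[-10, 0, 2.6, 0, 1.57, 0, 0], [-10, 0, 2.6, 0, 1.57, 0, 0], [-10, 0, 2.6, 0, 1.57, 0, 0], [-10, 0, 2.6, 0, 1.57, 0, 0], [-10, 0, 2.6, 0, 1.57, 0, 0], [-10, 0, 2.6, 0, 1.57, 0, 0], [-10, 0, 2.6, 0, 1.57, 0, 0], [-10, 0, 2.6, 0, 1.57, 0, 0], [-10, 0, 2.6, 0, 1.57, 0, 0], [-10, 0, 2.6, 0, 1.57, 0, 0], [-10, 0, 2.6, 0, 1.57, 0, 0], [-10, 0, 8, 0, 1.57, 0, 0], [-10, 0, 14.1, 0, 1.57, 0, 0], [-10, 0, 14.1, 0, 1.57, 0, 0], [-10, 0, 14.1, 0, 1.57, 0, 0]]}}

```text
time: 16.9
ee_pos: [0.5595, -0.0416, 0.1668]
tool_rot: [[-0.023, 0.999, -0.024], [0.706, 0.033, 0.708], [0.708, -0.001, -0.706]]
ft_force: [1.2, 0.9, 1.1]
gripper_width: 0.0853
finger_force: 0.0
```

```bash
python3 - <<'E'
from h import *
i,c=snap('p2');o=telemetry.get_obs();print(o['time'],o['ee_pos'])
print('pred foot,head axis',proj(c,[S,S+.096*u]).round(1).tolist(),'top face corners',proj(c,[S+.01*u+.009*n+.009*yb,S+.01*u+.009*n-.009*yb,S+.088*u+.009*n+.009*yb,S+.088*u+.009*n-.009*yb]).round(1).tolist())
for r in silhouettes('brass_punch','wrist')[:4]:
    m=r['region'];ys,xs=np.nonzero(m)
    bc=i[:,:,::-1][m].mean(0);print(round(r['score'],2),np.round(r['position'],1),m.sum(),xs.min(),xs.max(),ys.min(),ys.max(),bc.round())
hsv=cv2.cvtColor(np.ascontiguousarray(i),cv2.COLOR_BGR2HSV)
m=cv2.inRange(hsv,(18,90,120),(32,255,255));k,l,st,ce=cv2.connectedComponentsWithStats(m)
for j in range(1,k):
    if st[j,4]>150:print('col',st[j],ce[j].round(1))
m=(l==l[int(proj(c,S+.05*u)[0][1]),int(proj(c,S+.05*u)[0][0])])
for y in range(0,384,8):
    x=np.nonzero(m[y])[0]
    if len(x)and len(x)<100:print(y,x.min(),x.max(),end=' | ')
rel(S+.052*u+.017*n,Rside)
E
```

```text
16.95 [ 0.56000259 -0.04062229  0.16839193]
pred foot,head axis [[254.9, 256.8], [254.6, 145.2]] top face corners [[244.0, 251.3], [265.8, 251.3], [242.7, 157.4], [266.7, 157.3]]
0.87 [270.3  54.2] 1113 259 279 26 94 [231. 141.  24.]
0.76 [258.  200.8] 2595 244 267 145 261 [231. 194.  94.]
col [259  41   7  44 200] [262.5  62.4]
col [199  86  20  17 188] [209.4  93.6]
col [171 104  49  26 707] [196.8 118.3]
col [391 130  27  33 178] [400.  147.6]
col [244 144  24  21 443] [255.6 154.2]
col [ 244  165   25   96 2080] [255.9 210.5]
168 244 267 | 176 244 267 | 184 245 267 | 192 245 267 | 200 245 267 | 208 245 267 | 216 245 267 | 224 245 267 | 232 245 267 | 240 246 266 | 248 246 266 | 256 248 264 | row [-0.423, -0.075, 8.256, 0.002, -0.001, 0.002]
```

The parked punch is straight, centred and seated: image rows 144–261, against a predicted 145–257. Now the side grasp.

>>> {"name": "send_rows", "arguments": {"squeeze": 45, "rows": [[-0.4, 0, 3, 0, 0, 0, 0], [-0.4, 0, 5.5, 0, 0, 0, 0], [-0.4, 0, 7, 0, 0, 0, 0], [-0.4, 0, 8, 0, 0, 0, 0], [-0.4, 0, 8.25, 0, 0, 0, 0], [-0.4, 0, 8.25, 0, 0, 0, 0.3], [-0.4, 0, 8.25, 0, 0, 0, 0.6], [-0.4, 0, 8.25, 0, 0, 0, 0.8], [-0.4, 0, 8.25, 0, 0, 0, 1], [-0.4, 0, 8.25, 0, 0, 0, 1], [-0.4, 0, 8.25, 0, 0, 0, 1], [-0.4, 0, 8.25, 0, 0, 0, 1], [-0.4, 0, 8.25, 0, 0, 0, 1]]}}

```text
time: 18.3
ee_pos: [0.5583, 0.0145, 0.1075]
tool_rot: [[-0.026, 0.999, -0.023], [0.706, 0.035, 0.707], [0.707, 0.003, -0.707]]
ft_force: [-1.6, -5.9, 4.8]
gripper_width: 0.0166
finger_force: 44.3
```

>>> {"name": "send_rows", "arguments": {"rows": [[0, 0, -0.5, 0, 0, 0, 1], [0, 0, -1.5, 0, 0, 0, 1], [0, 0, -3, 0, 0, 0, 1], [0, 0, -6, 0, 0, 0, 1], [0, 0, -8, 0, 0, 0, 1], [0, 0, -8, 0, 0, 0, 1]]}}

```text
time: 18.9
ee_pos: [0.561, -0.0438, 0.1656]
tool_rot: [[-0.027, 0.999, -0.02], [0.707, 0.033, 0.706], [0.707, 0.005, -0.708]]
ft_force: [0.9, 0.7, -2.0]
gripper_width: 0.0165
finger_force: 44.2
```

```bash
python3 - <<'E'
from h import *
ct=eyes.get_calibration('top');w=pickle.load(open('w1.pkl','rb'))
for z in(.02,.04):
    a,b=atz(ct,(291,202),z),atz(ct,(358,209),z);c,d=atz(w,(184.9,107.8),z),atz(w,(362,129),z)
    print(z,'top',a.round(3),b.round(3),np.degrees(np.arctan2(*(b-a)[1::-1])).round(1),'w1',c.round(4),d.round(4),np.degrees(np.arctan2(*(d-c)[1::-1])).round(2))
    print(' stop w1',atz(w,(370,132),z).round(4),'guard edge',atz(w,(318.7,126),z+.03).round(4))
i=cv2.imread('pics/w1.png');hsv=cv2.cvtColor(i,cv2.COLOR_BGR2HSV)
m=cv2.inRange(hsv,(0,150,80),(8,255,255))|cv2.inRange(hsv,(172,150,80),(180,255,255))
m[:, :340]=0;m[:,400:]=0;m[180:]=0;ys,xs=np.nonzero(m);print('red',m.sum()/255,xs.min(),xs.max(),ys.min(),ys.max(),cv2.boxPoints(cv2.minAreaRect(np.c_[xs,ys].astype(np.float32))).round(1).tolist())
for r in silhouettes('brass_punch','wrist')[:1]:print(r['score'])
i,c=snap('l1');hsv=cv2.cvtColor(np.ascontiguousarray(i),cv2.COLOR_BGR2HSV);mm=cv2.inRange(hsv,(18,90,120),(32,255,255))[140:270,235:280];ys,xs=np.nonzero(mm);print('brass in hand',xs.min()+235,xs.max()+235,ys.min()+140,ys.max()+140,mm.sum()/255)
o=telemetry.get_obs();print(o['time'],o['ee_pos'],o['ft_force'])
E
```

```text
0.02 top [ 0.516 -0.161  0.02 ] [ 0.489 -0.397  0.02 ] -96.4 w1 [ 0.5204 -0.1684  0.02  ] [ 0.4957 -0.3809  0.02  ] -96.63
 stop w1 [ 0.4921 -0.391   0.02  ] guard edge [ 0.5009 -0.3218  0.05  ]
0.04 top [ 0.515 -0.159  0.04 ] [ 0.489 -0.392  0.04 ] -96.4 w1 [ 0.5203 -0.1731  0.04  ] [ 0.497  -0.3736  0.04  ] -96.63
 stop w1 [ 0.4937 -0.3831  0.04  ] guard edge [ 0.5021 -0.3175  0.07  ]
red 180.0 365 380 111 152 [[365.0, 152.0], [365.0, 111.0], [380.0, 111.0], [380.0, 152.0]]
0.87
brass in hand 235 279 141 269 3897.0
19.0 [ 0.56020973 -0.04191175  0.16368201] [-0.70670421  0.06121483 -1.90342127]
```

```bash
cat >> h.py <<'E'
hc=np.radians(83.45);ec=np.array([np.cos(hc),np.sin(hc),0]);c15,s15=np.cos(np.pi/12),np.sin(np.pi/12)
uc=ec*c15+ez*s15;nc=ez*c15-ec*s15;yc=np.cross(ez,ec)
Rch=np.c_[uc,-yc,-nc]
E
python3 -c "
from h import *
rel([.509,-.251,.17],Rch)"
```

```text
row [-14.187, -5.84, -15.113, -0.073, -0.523, 0.132]
```

>>> {"name": "send_rows", "arguments": {"rows": [[-14.2, -5.8, -15.1, -0.073, -0.523, 0.132, 1], [-14.2, -5.8, -15.1, -0.073, -0.523, 0.132, 1], [-14.2, -5.8, -15.1, -0.073, -0.523, 0.132, 1], [-14.2, -5.8, -15.1, -0.073, -0.523, 0.132, 1], [-14.2, -5.8, -15.1, -0.073, -0.523, 0.132, 1], [-14.2, -5.8, -15.1, -0.073, -0.523, 0.132, 1], [-14.2, -5.8, -15.1, -0.073, -0.523, 0.132, 1], [-14.2, -5.8, -15.1, -0.073, -0.523, 0.132, 1], [-14.2, -5.8, -15.1, -0.073, -0.523, 0.132, 1], [-14.2, -5.8, -15.1, -0.073, -0.523, 0.132, 1]]}}

```text
time: 20.0
ee_pos: [0.5096, -0.25, 0.1697]
tool_rot: [[0.109, 0.994, 0.028], [0.96, -0.113, 0.258], [0.26, -0.001, -0.966]]
ft_force: [-0.9, 0.7, -1.4]
gripper_width: 0.017
finger_force: 44.3
```

```bash
python3 - <<'E'
from h import *
i,c=snap('c1');o=telemetry.get_obs();p=np.array(o['ee_pos']);R=np.array(o['tool_rot']);print(o['time'],p,R.round(3).tolist())
hsv=cv2.cvtColor(np.ascontiguousarray(i),cv2.COLOR_BGR2HSV);mm=cv2.inRange(hsv,(16,90,110),(34,255,255))
reg=[r for r in silhouettes('chute','wrist')][:3]
for r in reg:
    ys,xs=np.nonzero(r['region']);print(round(r['score'],2),np.round(r['position']),xs.min(),xs.max(),ys.min(),ys.max())
g=cv2.cvtColor(np.ascontiguousarray(i),cv2.COLOR_BGR2GRAY)
for y in range(40,270,12):
    x=np.nonzero(mm[y,225:290])[0]+225
    x2=np.nonzero(reg[0]['region'][y])[0] if reg else []
    print(y,'brass',(x.min(),x.max()) if len(x) else None,'chute',(x2.min(),x2.max()) if len(x2) else None,'gray',(g[y,196:320:3]).tolist())
E
```

```text
20.05 [ 0.50954386 -0.25018455  0.16978742] [[0.109, 0.994, 0.028], [0.96, -0.113, 0.258], [0.259, -0.001, -0.966]]
0.89 [272. 177.] 218 291 136 325
0.4 [258. 238.] 235 273 159 327
40 brass (np.int64(227), np.int64(286)) chute None gray [100, 100, 100, 91, 79, 87, 79, 81, 71, 76, 88, 97, 68, 75, 67, 99, 87, 90, 99, 77, 98, 101, 115, 96, 91, 83, 106, 111, 107, 104, 96, 92, 82, 81, 83, 91, 105, 114, 98, 89, 101, 104]
52 brass (np.int64(279), np.int64(288)) chute None gray [151, 162, 134, 128, 121, 72, 96, 78, 72, 78, 78, 76, 79, 90, 60, 92, 77, 78, 74, 85, 74, 72, 78, 75, 75, 80, 89, 97, 103, 94, 91, 102, 113, 102, 92, 81, 79, 92, 89, 78, 72, 96]
64 brass (np.int64(241), np.int64(286)) chute None gray [104, 117, 147, 110, 111, 121, 114, 108, 113, 117, 117, 106, 102, 98, 102, 116, 104, 93, 100, 120, 98, 136, 133, 129, 82, 86, 92, 76, 94, 95, 102, 85, 75, 75, 67, 65, 73, 72, 80, 77, 84, 88]
76 brass (np.int64(231), np.int64(232)) chute None gray [87, 128, 138, 146, 129, 126, 114, 121, 102, 120, 115, 129, 122, 104, 87, 59, 111, 88, 109, 93, 86, 97, 88, 100, 97, 111, 106, 93, 97, 102, 96, 
[... 3707 characters left out ...]
 chute None gray [115, 109, 124, 123, 124, 78, 84, 82, 73, 195, 176, 168, 213, 56, 137, 187, 187, 187, 188, 186, 189, 188, 185, 176, 223, 198, 53, 189, 195, 193, 197, 50, 61, 62, 63, 105, 87, 85, 83, 80, 77, 77]
256 brass (np.int64(238), np.int64(271)) chute None gray [127, 119, 123, 109, 65, 63, 63, 63, 198, 198, 175, 177, 52, 46, 98, 187, 184, 186, 188, 186, 189, 190, 187, 183, 184, 142, 70, 52, 198, 190, 191, 201, 43, 56, 56, 57, 83, 108, 96, 98, 100, 103]
268 brass (np.int64(239), np.int64(271)) chute None gray [93, 61, 65, 63, 88, 90, 73, 63, 62, 60, 65, 39, 61, 48, 61, 189, 186, 188, 189, 188, 189, 188, 185, 185, 185, 119, 37, 91, 41, 59, 64, 63, 66, 92, 92, 72, 59, 66, 66, 67, 76, 90]
```

```bash
python3 - <<'E'
from h import *
c=pickle.load(open('c1.pkl','rb'));o=telemetry.get_obs();p=np.array(o['ee_pos']);R=np.array(o['tool_rot'])
K,E=c['intrinsics'],c['extrinsics'];cam=-E[:3,:3].T@E[:3,3]
for d in(.208,.212,.216):
    P=cam+E[:3,:3].T@(np.linalg.solve(K,[254.7,200,1])*d)
    fl=P-.005*nc; hgt=(p-fl)@nc
    c0,dr=ray(c,(254.7,144));Q=c0+dr*((fl-c0)@nc)/(dr@nc)
    st=Q-.196*uc
    print(d,'TCP above floor',hgt.round(4),'uphill end floor',Q.round(4),'stop',st.round(4),'TCP s from stop',((p-st)@uc).round(4),'dz at TCP',p[2])
# guard edge from w1 : top at 29mm
w=pickle.load(open('w1.pkl','rb'))
for d in(.208,.212,.216):
    P=cam+E[:3,:3].T@(np.linalg.solve(K,[254.7,200,1])*d)+(.029-.005)*nc
    c0,dr=ray(w,(318.7,126));Q=c0+dr*((P-c0)@nc)/(dr@nc)
    print('guard-edge based: TCP s from stop',((p-Q)@uc+.064).round(4))
E
```

```text
0.208 TCP above floor 0.0798 uphill end floor [ 0.5169 -0.1856  0.1047] stop [ 0.4953 -0.3737  0.054 ] TCP s from stop 0.1499 dz at TCP 0.1698647113490302
0.212 TCP above floor 0.0836 uphill end floor [ 0.517  -0.185   0.1009] stop [ 0.4954 -0.3731  0.0502] TCP s from stop 0.1504 dz at TCP 0.1698647113490302
0.216 TCP above floor 0.0874 uphill end floor [ 0.517  -0.1845  0.0971] stop [ 0.4954 -0.3725  0.0464] TCP s from stop 0.1508 dz at TCP 0.1698647113490302
guard-edge based: TCP s from stop 0.1404
guard-edge based: TCP s from stop 0.1424
guard-edge based: TCP s from stop 0.1444
```

>>> {"name": "send_rows", "arguments": {"rows": [[-0.7, 0, 2, 0, 0, 0, 1], [-0.7, 0, 3.5, 0, 0, 0, 1], [-0.7, 0, 4.6, 0, 0, 0, 1], [-0.7, 0, 4.9, 0, 0, 0, 1], [-0.7, 0, 4.9, 0, 0, 0, 1], [-0.7, 0, 4.9, 0, 0, 0, 1]]}}

```text
time: 20.7
ee_pos: [0.5103, -0.245, 0.1215]
tool_rot: [[0.11, 0.994, 0.03], [0.96, -0.114, 0.257], [0.259, 0.0, -0.966]]
ft_force: [0.7, -0.8, -1.6]
gripper_width: 0.0167
finger_force: 44.3
```

>>> {"name": "send_rows", "arguments": {"rows": [[0, 0, 0.1, 0, 0, 0, 1], [0, 0, 0.2, 0, 0, 0, 1], [0, 0, 0.3, 0, 0, 0, 1], [0, 0, 0.3, 0, 0, 0, 1]]}}

```text
time: 21.1
ee_pos: [0.5101, -0.244, 0.1179]
tool_rot: [[0.11, 0.994, 0.029], [0.96, -0.114, 0.258], [0.259, -0.001, -0.966]]
ft_force: [-0.7, -0.8, -1.0]
gripper_width: 0.0163
finger_force: 44.3
```

>>> {"name": "send_rows", "arguments": {"rows": [[0, 0, 0.1, 0, 0, 0, 1], [0, 0, 0.2, 0, 0, 0, 1], [0, 0, 0.2, 0, 0, 0, 1]]}}

```text
time: 21.4
ee_pos: [0.5101, -0.2434, 0.1159]
tool_rot: [[0.11, 0.994, 0.029], [0.96, -0.114, 0.258], [0.259, -0.001, -0.966]]
ft_force: [-0.4, -0.1, -1.0]
gripper_width: 0.0169
finger_force: 44.3
```

>>> {"name": "send_rows", "arguments": {"rows": [[0, 0, 0.1, 0, 0, 0, 1], [0, 0, 0.2, 0, 0, 0, 1], [0, 0, 0.2, 0, 0, 0, 1]]}}

```text
time: 21.7
ee_pos: [0.5102, -0.2429, 0.1139]
tool_rot: [[0.11, 0.994, 0.029], [0.96, -0.113, 0.258], [0.259, -0.001, -0.966]]
ft_force: [-0.3, -0.2, -1.7]
gripper_width: 0.0166
finger_force: 44.3
```

>>> {"name": "send_rows", "arguments": {"rows": [[0, 0, 0.1, 0, 0, 0, 1], [0, 0, 0.2, 0, 0, 0, 1], [0, 0, 0.2, 0, 0, 0, 1]]}}

```text
time: 22.0
ee_pos: [0.5102, -0.2424, 0.112]
tool_rot: [[0.11, 0.994, 0.029], [0.96, -0.114, 0.258], [0.259, -0.001, -0.966]]
ft_force: [0.2, 0.6, -0.7]
gripper_width: 0.0171
finger_force: 44.3
```

>>> {"name": "send_rows", "arguments": {"rows": [[0, 0, 0.1, 0, 0, 0, 1], [0, 0, 0.2, 0, 0, 0, 1], [0, 0, 0.2, 0, 0, 0, 1]]}}

```text
time: 22.3
ee_pos: [0.5103, -0.2419, 0.1101]
tool_rot: [[0.11, 0.994, 0.029], [0.96, -0.114, 0.258], [0.259, -0.001, -0.966]]
ft_force: [0.4, -1.3, -1.4]
gripper_width: 0.0168
finger_force: 44.3
```

>>> {"name": "send_rows", "arguments": {"rows": [[0, 0, 0.1, 0, 0, 0, 1], [0, 0, 0.2, 0, 0, 0, 1], [0, 0, 0.2, 0, 0, 0, 1]]}}

```text
time: 22.6
ee_pos: [0.5103, -0.2414, 0.1081]
tool_rot: [[0.11, 0.994, 0.029], [0.96, -0.114, 0.258], [0.259, -0.001, -0.966]]
ft_force: [0.1, -0.1, -2.1]
gripper_width: 0.017
finger_force: 44.3
```

```bash
python3 - <<'E'
from h import *
i,c=snap('c2');o=telemetry.get_obs();p=np.array(o['ee_pos'])
hsv=cv2.cvtColor(np.ascontiguousarray(i),cv2.COLOR_BGR2HSV);mm=cv2.inRange(hsv,(16,90,110),(34,255,255))
g=cv2.cvtColor(np.ascontiguousarray(i),cv2.COLOR_BGR2GRAY)
for y in(110,120,130,140,150,170,190,210):
    x=np.nonzero(mm[y,225:290])[0]+225
    print(y,(x.min(),x.max()) if len(x) else None,g[y,200:310:2].tolist())
for r in silhouettes('chute','wrist')[:2]:
    ys,xs=np.nonzero(r['region']);print(round(r['score'],2),xs.min(),xs.max(),ys.min(),ys.max())
R=np.array(o['tool_rot'])
for d in(.017,.026,.03):print(d,proj(c,[p+R@[.03,.02,d-.005],p+R@[.03,-.02,d-.005],p+R@[.0,.02,d-.005],p+R@[.0,-.02,d-.005]]).round(1).tolist())
E
```

```text
110 (np.int64(225), np.int64(267)) [157, 148, 141, 141, 151, 147, 132, 123, 134, 129, 119, 117, 125, 139, 135, 141, 134, 128, 122, 106, 109, 94, 85, 148, 132, 133, 124, 142, 132, 123, 126, 135, 108, 115, 123, 99, 105, 102, 104, 112, 118, 125, 116, 107, 100, 105, 120, 121, 112, 119, 140, 155, 163, 153, 144]
120 (np.int64(226), np.int64(284)) [172, 150, 150, 148, 140, 151, 138, 142, 139, 149, 163, 162, 117, 138, 154, 155, 154, 152, 139, 127, 117, 99, 75, 97, 141, 142, 143, 138, 130, 124, 111, 119, 105, 92, 111, 118, 112, 117, 116, 134, 149, 158, 136, 115, 113, 108, 109, 104, 110, 109, 125, 132, 121, 115, 111]
130 (np.int64(225), np.int64(271)) [136, 158, 160, 151, 150, 136, 132, 141, 144, 148, 147, 159, 156, 148, 150, 154, 161, 150, 144, 130, 137, 134, 123, 73, 115, 140, 143, 152, 133, 130, 132, 118, 120, 117, 121, 138, 114, 112, 113, 109, 99, 97, 96, 97, 113, 120, 126, 135, 137, 143, 139, 127, 119, 111, 112]
140 None [155, 165, 139, 118, 112, 101, 248, 230, 248, 246, 247, 248, 247, 247, 247, 248, 247, 247, 247, 245, 247, 247, 246, 246, 245, 246, 247, 248, 248, 247, 246, 245, 244, 246,
[... 839 characters left out ...]
29, 229, 228, 230, 230, 230, 230, 229, 230, 229, 230, 228, 229, 228, 210, 145, 201, 167, 204, 197, 202, 198, 198, 204, 183, 174, 163, 157, 102, 78, 80, 84, 88]
210 (np.int64(237), np.int64(273)) [144, 150, 148, 154, 138, 145, 236, 229, 227, 246, 242, 247, 245, 245, 245, 244, 249, 160, 211, 232, 229, 230, 230, 229, 229, 230, 231, 229, 230, 230, 230, 229, 229, 228, 229, 230, 203, 187, 201, 173, 201, 200, 198, 200, 201, 197, 192, 226, 229, 217, 99, 96, 109, 133, 147]
0.8 211 300 134 324
0.017 [[295.2, 192.3], [214.1, 192.3], [293.0, 247.5], [216.3, 247.6]]
0.026 [[292.9, 187.5], [216.4, 187.5], [290.9, 239.9], [218.4, 240.0]]
0.03 [[291.9, 185.5], [217.4, 185.6], [290.1, 236.8], [219.3, 236.9]]
```

>>> {"name": "send_rows", "arguments": {"rows": [[0, 0, 0.1, 0, 0, 0, 1], [0, 0, 0.15, 0, 0, 0, 1], [0, 0, 0.15, 0, 0, 0, 1]]}}

```text
time: 23.0
ee_pos: [0.5104, -0.241, 0.1067]
tool_rot: [[0.11, 0.994, 0.029], [0.96, -0.114, 0.258], [0.259, -0.001, -0.966]]
ft_force: [0.3, -0.6, -1.1]
gripper_width: 0.0168
finger_force: 44.3
```

>>> {"name": "send_rows", "arguments": {"rows": [[0, 0, 0.1, 0, 0, 0, 1], [0, 0, 0.15, 0, 0, 0, 1], [0, 0, 0.15, 0, 0, 0, 1]]}}

```text
time: 23.3
ee_pos: [0.5105, -0.2406, 0.1053]
tool_rot: [[0.11, 0.994, 0.029], [0.96, -0.114, 0.258], [0.259, -0.001, -0.966]]
ft_force: [-0.1, 0.1, -1.8]
gripper_width: 0.0164
finger_force: 44.3
```

>>> {"name": "send_rows", "arguments": {"rows": [[0, 0, 0.1, 0, 0, 0, 1], [0, 0, 0.15, 0, 0, 0, 1], [0, 0, 0.15, 0, 0, 0, 1]]}}

```text
time: 23.6
ee_pos: [0.5105, -0.2403, 0.1038]
tool_rot: [[0.11, 0.994, 0.029], [0.96, -0.114, 0.258], [0.259, -0.001, -0.966]]
ft_force: [-0.3, 0.2, -0.9]
gripper_width: 0.0166
finger_force: 44.3
```

>>> {"name": "send_rows", "arguments": {"rows": [[0, 0, 0.1, 0, 0, 0, 1], [0, 0, 0.15, 0, 0, 0, 1], [0, 0, 0.15, 0, 0, 0, 1]]}}

```text
time: 23.9
ee_pos: [0.5106, -0.2399, 0.1024]
tool_rot: [[0.11, 0.994, 0.029], [0.96, -0.114, 0.258], [0.259, -0.001, -0.966]]
ft_force: [-0.1, 0.6, -1.2]
gripper_width: 0.0171
finger_force: 44.3
```

>>> {"name": "send_rows", "arguments": {"rows": [[0, 0, 0.1, 0, 0, 0, 1], [0, 0, 0.15, 0, 0, 0, 1], [0, 0, 0.15, 0, 0, 0, 1]]}}

```text
time: 24.2
ee_pos: [0.5106, -0.2395, 0.1009]
tool_rot: [[0.11, 0.994, 0.029], [0.96, -0.114, 0.258], [0.259, -0.001, -0.966]]
ft_force: [0.9, -0.8, -1.5]
gripper_width: 0.0167
finger_force: 44.3
```

```bash
python3 - <<'E'
from h import *
i,c=snap('c3');o=telemetry.get_obs();p=np.array(o['ee_pos']);print(p,o['ft_force'])
g=cv2.cvtColor(np.ascontiguousarray(i),cv2.COLOR_BGR2GRAY)
for y in(150,170,190,210):
    print(y,g[y,200:310:2].tolist())
R=np.array(o['tool_rot'])
for d in(.022,.026,.03):print(d,proj(c,[p+R@[.03,.02,d-.005],p+R@[.03,-.02,d-.005]]).round(1).tolist(),proj(c,[p+R@[.03,.012,d],p+R@[.03,-.012,d]]).round(1).tolist())
# punch measured: bottom/top from its brass rows: head end, width
hsv=cv2.cvtColor(np.ascontiguousarray(i),cv2.COLOR_BGR2HSV);mm=cv2.inRange(hsv,(16,90,110),(34,255,255))
for y in range(140,300,10):
    x=np.nonzero(mm[y,225:290])[0]+225
    if len(x):print(y,x.min(),x.max(),end=' | ')
for a in(.013,.017,.021):
    q=lambda s,h,l:p+R@[s-.052,l,a-h]
    print(a,proj(c,[q(.088,.009,.009),q(.088,.009,-.009),q(.01,.009,.009),q(.01,.009,-.009),q(.096,0,0)]).round(1).tolist())
E
```

```text
[ 0.51060586 -0.23946028  0.10097757] [-0.10081124 -0.22694736 -1.14559932]
150 [129, 132, 127, 132, 127, 255, 247, 246, 245, 247, 232, 150, 196, 193, 197, 194, 178, 245, 244, 244, 244, 244, 244, 244, 244, 244, 246, 245, 245, 245, 245, 245, 244, 244, 245, 244, 245, 245, 244, 245, 245, 245, 245, 244, 245, 240, 247, 246, 246, 245, 250, 188, 62, 66, 84]
170 [121, 137, 128, 117, 129, 204, 233, 226, 247, 246, 245, 245, 248, 216, 156, 202, 194, 189, 247, 234, 234, 235, 236, 236, 236, 236, 235, 234, 232, 230, 226, 220, 213, 200, 182, 162, 194, 196, 196, 196, 202, 204, 150, 174, 250, 246, 245, 248, 203, 226, 203, 76, 88, 102, 105]
190 [104, 106, 108, 122, 112, 205, 235, 231, 247, 246, 246, 246, 246, 245, 245, 248, 203, 189, 220, 229, 231, 230, 228, 229, 228, 230, 230, 230, 231, 230, 230, 228, 229, 228, 228, 229, 209, 146, 200, 168, 181, 206, 199, 196, 203, 198, 202, 180, 168, 162, 155, 76, 76, 75, 75]
210 [156, 151, 146, 146, 140, 213, 230, 227, 240, 243, 247, 246, 246, 245, 245, 245, 226, 188, 210, 232, 230, 229, 229, 229, 229, 230, 230, 229, 230, 230, 230, 230, 229, 229, 228, 230, 202, 187, 198, 154, 195, 199, 202, 199, 198, 200, 197, 191, 228, 232, 187, 69, 79, 87, 86]
0.022 [[293.8, 189.5], [215.4, 189.5]] [[277.4, 186.9], [231.8, 186.9]]
0.026 [[292.8, 187.4], [216.4, 187.5]] [[276.8, 185.0], [232.4, 185.0]]
0.03 [[291.9, 185.4], [217.3, 185.5]] [[276.3, 183.1], [232.9, 183.2]]
160 244 265 | 170 238 271 | 180 236 273 | 190 236 273 | 200 236 273 | 210 237 273 | 220 237 272 | 230 237 272 | 240 238 272 | 250 238 271 | 260 238 271 | 270 239 271 | 280 238 272 | 290 238 271 | 0.013 [[274.1, 184.5], [235.0, 184.6], [271.5, 325.6], [237.9, 325.6], [254.6, 163.8]]
0.017 [[273.6, 182.4], [235.6, 182.4], [271.1, 320.3], [238.3, 320.3], [254.6, 162.3]]
0.021 [[273.1, 180.4], [236.1, 180.4], [270.7, 315.2], [238.7, 315.3], [254.6, 160.9]]
```

>>> {"name": "send_rows", "arguments": {"rows": [[0, 0, 0.1, 0, 0, 0, 1], [0, 0, 0.2, 0, 0, 0, 1], [0, 0, 0.2, 0, 0, 0, 1]]}}

```text
time: 24.55
ee_pos: [0.5108, -0.2394, 0.1003]
tool_rot: [[0.11, 0.993, 0.03], [0.96, -0.114, 0.257], [0.258, 0.0, -0.966]]
ft_force: [-7.3, -2.2, 18.1]
gripper_width: 0.0169
finger_force: 46.6
```

>>> {"name": "send_rows", "arguments": {"rows": [[0, 0, 0.1, 0, 0, 0, 1], [0, 0, 0.2, 0, 0, 0, 1], [0, 0, 0.2, 0, 0, 0, 1]]}}

```text
time: 24.85
ee_pos: [0.5108, -0.2394, 0.1002]
tool_rot: [[0.11, 0.993, 0.031], [0.96, -0.115, 0.256], [0.257, 0.002, -0.966]]
ft_force: [-18.6, -4.5, 46.9]
gripper_width: 0.0167
finger_force: 51.3
```

```bash
python3 - <<'E'
from h import *
o=telemetry.get_obs();R=np.array(o['tool_rot']);F=R.T@o['ft_force'];M=R.T@o['wrist_torque'];print('tool F',F.round(1),'M',M.round(3))
r0=np.cross(F,M)/(F@F);f=F/np.linalg.norm(F)
print('line closest pt',(r0*1000).round(1),'dir',f.round(2)); 
i,c=snap('c4');g=cv2.cvtColor(np.ascontiguousarray(i),cv2.COLOR_BGR2GRAY)
for y in(200,215,230,240):print(y,g[y,204:304].tolist())
E
```

```text
tool F [  5.8 -17.9 -47.1] M [ 3.814  1.113 -0.027]
line closest pt [ 20.6 -69.8  29. ] dir [ 0.11 -0.35 -0.93]
200 [135, 133, 132, 131, 137, 168, 238, 233, 229, 229, 227, 244, 246, 243, 247, 247, 246, 246, 245, 246, 245, 245, 245, 245, 244, 245, 249, 234, 172, 169, 196, 192, 236, 233, 230, 229, 230, 230, 230, 229, 229, 229, 229, 230, 229, 230, 230, 231, 230, 229, 230, 229, 230, 230, 230, 230, 230, 230, 229, 230, 230, 229, 229, 228, 228, 228, 230, 231, 202, 159, 189, 198, 199, 203, 158, 176, 198, 200, 201, 200, 203, 197, 200, 197, 199, 198, 201, 204, 196, 171, 191, 177, 227, 231, 237, 221, 160, 98, 85, 87]
215 [152, 148, 146, 148, 152, 181, 238, 231, 229, 228, 228, 216, 250, 246, 246, 247, 246, 246, 245, 246, 245, 245, 245, 245, 245, 245, 249, 243, 191, 158, 194, 196, 222, 235, 231, 230, 230, 230, 230, 230, 229, 229, 229, 230, 228, 230, 231, 230, 229, 230, 230, 229, 230, 230, 230, 230, 229, 230, 229, 229, 228, 228, 228, 229, 229, 229, 232, 226, 184, 165, 189, 197, 201, 168, 163, 185, 204, 203, 201, 198, 198, 196, 199, 203, 197, 198, 199, 199, 177, 193, 187, 196, 226, 227, 232, 214, 1
[... 291 characters left out ...]
0, 230, 230, 230, 229, 229, 229, 228, 229, 228, 228, 228, 230, 234, 224, 183, 80, 68, 146, 152, 169, 173, 192, 199, 195, 194, 192, 193, 197, 200, 201, 198, 198, 203, 192, 179, 185, 196, 228, 231, 228, 235, 207, 141, 93, 89, 91]
240 [148, 146, 143, 139, 144, 187, 242, 140, 51, 56, 62, 60, 63, 66, 64, 67, 63, 58, 66, 191, 199, 194, 192, 193, 191, 191, 192, 195, 200, 178, 90, 50, 57, 32, 135, 188, 188, 187, 190, 190, 185, 185, 185, 187, 188, 188, 188, 190, 187, 187, 189, 187, 187, 183, 220, 234, 234, 232, 232, 232, 231, 231, 229, 228, 228, 230, 238, 210, 99, 53, 56, 43, 133, 193, 197, 194, 195, 192, 192, 191, 195, 196, 211, 117, 51, 51, 57, 54, 56, 57, 54, 55, 54, 43, 62, 171, 141, 102, 96, 99]
```

```bash
python3 -c "
from h import *
print(manip.tip_reach,[a for a in dir(manip) if a[0]!='_'])"
```

```text
0.019 ['MotionError', 'tip_reach']
```

>>> {"name": "send_rows", "arguments": {"rows": [[0, 0, -0.2, 0, 0, 0, 1], [0, 0, -0.3, 0, 0, 0, 1], [0, 0, -0.3, 0, 0, 0, 1]]}}

```text
time: 25.2
ee_pos: [0.5108, -0.2395, 0.1003]
tool_rot: [[0.11, 0.994, 0.029], [0.96, -0.114, 0.257], [0.259, -0.0, -0.966]]
ft_force: [-2.3, -1.3, 7.1]
gripper_width: 0.017
finger_force: 45.5
```

>>> {"name": "send_rows", "arguments": {"rows": [[0, 0, 0, 0, 0, 0, 0.6], [0, 0, 0, 0, 0, 0, 0.6], [0, 0, 0, 0, 0, 0, 0.6], [0, 0, 0, 0, 0, 0, 0.6]]}}

```text
time: 25.6
ee_pos: [0.5106, -0.2392, 0.0999]
tool_rot: [[0.11, 0.994, 0.029], [0.96, -0.114, 0.258], [0.259, -0.001, -0.966]]
ft_force: [-0.8, 0.4, -0.2]
gripper_width: 0.0339
finger_force: 0.0
```

>>> {"name": "send_rows", "arguments": {"rows": [[0, 0, -1, 0, 0, 0, 0.6], [0, 0, -3, 0, 0, 0, 0.6], [0, 0, -6, 0, 0, 0, 0.6], [0, 0, -7, 0, 0, 0, 0.6], [0, 0, -7, 0, 0, 0, 0.6]]}}

```text
time: 26.1
ee_pos: [0.5093, -0.2582, 0.1693]
tool_rot: [[0.11, 0.993, 0.031], [0.96, -0.114, 0.256], [0.258, 0.002, -0.966]]
ft_force: [-0.1, 0.6, -0.9]
gripper_width: 0.034
finger_force: 0.0
```

```bash
python3 - <<'E'
from h import *
i,c=snap('d1');o=telemetry.get_obs();p=np.array(o['ee_pos']);R=np.array(o['tool_rot']);print(o['time'],p,o['gripper_width'])
hsv=cv2.cvtColor(np.ascontiguousarray(i),cv2.COLOR_BGR2HSV);mm=cv2.inRange(hsv,(16,90,110),(34,255,255))
for r in silhouettes('brass_punch','wrist')[:3]:
    ys,xs=np.nonzero(r['region']);print(round(r['score'],2),np.round(r['position']),xs.min(),xs.max(),ys.min(),ys.max())
for y in range(130,310,8):
    x=np.nonzero(mm[y,225:290])[0]+225
    if len(x):print(y,x.min(),x.max(),len(x),end=' | ')
# TCP floor dist if punch bottom dropped to floor: contact TCP z=.1003 had tips on walls
pc=np.array([.5108,-.2395,.1003])
for dd in(.026,.031,.036):
    A=pc-nc*(dd-.009)-.052*uc # foot
    print(dd,'pred foot,head',proj(c,[A,A+.096*uc]).round(1).tolist(),'top face',proj(c,[A+.088*uc+.009*nc+.009*yc,A+.088*uc+.009*nc-.009*yc,A+.01*uc+.009*nc+.009*yc,A+.01*uc+.009*nc-.009*yc]).round(1).tolist())
E
```

```text
26.15 [ 0.50884772 -0.25757018  0.16788966] 0.03394985404737491
0.74 [254. 204.] 241 265 143 264
146 244 263 20 | 154 242 265 24 | 162 241 265 25 | 170 241 265 25 | 178 242 265 24 | 186 242 265 24 | 194 242 265 24 | 202 242 265 24 | 210 242 265 24 | 218 242 265 24 | 226 242 265 24 | 234 242 265 24 | 242 242 265 24 | 250 243 265 23 | 258 245 262 18 | 0.026 pred foot,head [[253.6, 261.2], [253.5, 144.6]] top face [[240.8, 157.4], [266.1, 157.4], [242.2, 255.7], [265.0, 255.7]]
0.031 pred foot,head [[253.6, 258.1], [253.5, 143.8]] top face [[241.1, 156.3], [265.8, 156.3], [242.4, 252.6], [264.8, 252.6]]
0.036 pred foot,head [[253.7, 255.2], [253.5, 143.0]] top face [[241.4, 155.2], [265.5, 155.2], [242.7, 249.7], [264.6, 249.7]]
```

```bash
python3 - <<'E'
from h import *
pc=np.array([.5108,-.2395,.1003])
rel(pc+.072*uc+.04*nc,Rch);rel(pc+.072*uc+.003*nc,Rch)
E
```

```text
row [7.19, 0.033, 2.915, -0.001, -0.001, 0.0]
row [7.188, 0.037, 6.615, -0.001, -0.001, 0.0]
```

>>> {"name": "send_rows", "arguments": {"squeeze": 40, "rows": [[4, 0, 0, 0, 0, 0, 1], [7.2, 0, 0, 0, 0, 0, 1], [7.2, 0, 2, 0, 0, 0, 1], [7.2, 0, 2.9, 0, 0, 0, 1], [7.2, 0, 2.9, 0, 0, 0, 1], [7.2, 0, 4, 0, 0, 0, 1], [7.2, 0, 5.5, 0, 0, 0, 1], [7.2, 0, 6.4, 0, 0, 0, 1], [7.2, 0, 6.6, 0, 0, 0, 1], [7.2, 0, 6.6, 0, 0, 0, 1]]}}

```text
time: 27.2
ee_pos: [0.5184, -0.1713, 0.1225]
tool_rot: [[0.11, 0.994, 0.029], [0.96, -0.114, 0.258], [0.259, -0.001, -0.966]]
ft_force: [-0.5, -0.5, -0.7]
gripper_width: -0.0
finger_force: 0.0
```

>>> {"name": "send_rows", "arguments": {"rows": [[-0.5, 0, 0, 0, 0, 0, 1], [-1, 0, 0, 0, 0, 0, 1], [-1.5, 0, 0, 0, 0, 0, 1], [-2, 0, 0, 0, 0, 0, 1], [-2.5, 0, 0, 0, 0, 0, 1], [-3, 0, 0, 0, 0, 0, 1], [-3, 0, 0, 0, 0, 0, 1]]}}

```text
time: 27.9
ee_pos: [0.515, -0.2006, 0.1145]
tool_rot: [[0.11, 0.993, 0.029], [0.96, -0.114, 0.257], [0.259, -0.001, -0.966]]
ft_force: [0.0, 0.3, 0.2]
gripper_width: 0.0
finger_force: 0.0
```

>>> {"name": "send_rows", "arguments": {"rows": [[-0.5, 0, 0, 0, 0, 0, 1], [-1, 0, 0, 0, 0, 0, 1], [-1.5, 0, 0, 0, 0, 0, 1], [-2, 0, 0, 0, 0, 0, 1], [-2.5, 0, 0, 0, 0, 0, 1], [-3, 0, 0, 0, 0, 0, 1], [-3.5, 0, 0, 0, 0, 0, 1], [-4, 0, 0, 0, 0, 0, 1], [-4, 0, 0, 0, 0, 0, 1]]}}

```text
time: 28.8
ee_pos: [0.5106, -0.2389, 0.1042]
tool_rot: [[0.11, 0.993, 0.029], [0.96, -0.114, 0.257], [0.259, -0.001, -0.966]]
ft_force: [0.5, -0.3, 0.2]
gripper_width: -0.0
finger_force: 0.0
```

```bash
python3 - <<'E'
from h import *
i,c=snap('e1');o=telemetry.get_obs();p=np.array(o['ee_pos']);R=np.array(o['tool_rot']);print(o['time'],p,np.round(o['ft_force'],1))
hsv=cv2.cvtColor(np.ascontiguousarray(i),cv2.COLOR_BGR2HSV);mm=cv2.inRange(hsv,(16,90,110),(34,255,255))
for y in range(200,384,6):
    x=np.nonzero(mm[y,215:300])[0]+215
    if len(x):print(y,x.min(),x.max(),len(x),end=' | ')
print(proj(c,[p+R@[-.011,0,.02],p+R@[-.06,0,.02]]).round(0).tolist())
for n_ in('scene','top'):
    cc=eyes.get_calibration(n_);im=eyes.camera(n_);h=cv2.cvtColor(im,cv2.COLOR_RGB2HSV)
    q=proj(cc,p+R@[-.03,0,.02])[0].astype(int);m=cv2.inRange(h,(16,80,90),(34,255,255));w=m[q[1]-14:q[1]+14,q[0]-20:q[0]+20];ys,xs=np.nonzero(w);print(n_,q,len(xs),(xs.mean()+q[0]-20,ys.mean()+q[1]-14) if len(xs) else '')
E
```

```text
28.85 [ 0.51068251 -0.23863552  0.10430621] [-0.2  0.4  0.2]
308 251 259 9 | 314 250 260 11 | 320 250 260 11 | 326 249 261 13 | [[255.0, 258.0], [255.0, 331.0]]
scene [297 171] 115 (np.float64(286.9826086956522), np.float64(167.22608695652173))
top [322 203] 63 (np.float64(310.3809523809524), np.float64(202.14285714285714))
```

>>> {"name": "send_rows", "arguments": {"rows": [[-0.4, 0, 0, 0, 0, 0, 1], [-0.8, 0, 0, 0, 0, 0, 1], [-1.2, 0, 0, 0, 0, 0, 1], [-1.6, 0, 0, 0, 0, 0, 1], [-2, 0, 0, 0, 0, 0, 1], [-2, 0, 0, 0, 0, 0, 1]]}}

```text
time: 29.55
ee_pos: [0.5084, -0.2581, 0.099]
tool_rot: [[0.11, 0.993, 0.029], [0.96, -0.114, 0.258], [0.259, -0.001, -0.966]]
ft_force: [0.1, -0.2, -0.9]
gripper_width: 0.0
finger_force: 0.0
```

>>> {"name": "send_rows", "arguments": {"rows": [[-0.2, 0, 0, 0, 0, 0, 1], [-0.4, 0, 0, 0, 0, 0, 1], [-0.5, 0, 0, 0, 0, 0, 1], [-0.5, 0, 0, 0, 0, 0, 1]]}}

```text
time: 29.95
ee_pos: [0.508, -0.2625, 0.0979]
tool_rot: [[0.11, 0.994, 0.029], [0.96, -0.114, 0.258], [0.259, -0.001, -0.966]]
ft_force: [-0.0, -0.3, -0.3]
gripper_width: -0.0004
finger_force: 0.0
```

>>> {"name": "send_rows", "arguments": {"rows": [[-0.1, 0, 0, 0, 0, 0, 1], [-0.2, 0, 0, 0, 0, 0, 1], [-0.3, 0, 0, 0, 0, 0, 1], [-0.3, 0, 0, 0, 0, 0, 1]]}}

```text
time: 30.35
ee_pos: [0.5077, -0.2654, 0.0971]
tool_rot: [[0.11, 0.994, 0.029], [0.96, -0.114, 0.257], [0.259, -0.001, -0.966]]
ft_force: [0.1, 0.2, 0.1]
gripper_width: -0.0001
finger_force: 0.0
```

>>> {"name": "send_rows", "arguments": {"rows": [[-0.2, 0, 0, 0, 0, 0, 1], [-0.4, 0, 0, 0, 0, 0, 1], [-0.4, 0, 0, 0, 0, 0, 1]]}}

```text
time: 30.65
ee_pos: [0.5072, -0.2694, 0.0961]
tool_rot: [[0.11, 0.994, 0.029], [0.96, -0.114, 0.257], [0.259, -0.001, -0.966]]
ft_force: [0.8, 0.5, -0.2]
gripper_width: -0.0
finger_force: 0.0
```

>>> {"name": "send_rows", "arguments": {"rows": [[-0.2, 0, 0, 0, 0, 0, 1], [-0.3, 0, 0, 0, 0, 0, 1], [-0.3, 0, 0, 0, 0, 0, 1]]}}

```text
time: 30.95
ee_pos: [0.5069, -0.2721, 0.0953]
tool_rot: [[0.11, 0.994, 0.029], [0.96, -0.114, 0.258], [0.259, -0.001, -0.966]]
ft_force: [-0.4, 0.0, 1.3]
gripper_width: 0.0
finger_force: 0.0
```

>>> {"name": "send_rows", "arguments": {"rows": [[-0.2, 0, 0, 0, 0, 0, 1], [-0.3, 0, 0, 0, 0, 0, 1], [-0.3, 0, 0, 0, 0, 0, 1]]}}

```text
time: 31.25
ee_pos: [0.5067, -0.2741, 0.0948]
tool_rot: [[0.11, 0.994, 0.029], [0.959, -0.113, 0.259], [0.261, -0.0, -0.965]]
ft_force: [0.9, 7.0, 2.8]
gripper_width: 0.0003
finger_force: 3.9
```

>>> {"name": "send_rows", "arguments": {"rows": [[-0.1, 0, 0, 0, 0, 0, 1], [-0.15, 0, 0, 0, 0, 0, 1], [-0.15, 0, 0, 0, 0, 0, 1]]}}

```text
time: 31.55
ee_pos: [0.5067, -0.2744, 0.0946]
tool_rot: [[0.109, 0.994, 0.03], [0.959, -0.113, 0.261], [0.263, -0.0, -0.965]]
ft_force: [1.2, 15.4, 8.2]
gripper_width: 0.0003
finger_force: 8.4
```

>>> {"name": "send_rows", "arguments": {"rows": [[1, 0, 0, 0, 0, 0, 1], [2.5, 0, 0, 0, 0, 0, 1], [4, 0, -3, 0, 0, 0, 1], [5, 0, -7, 0, 0, 0, 1], [5, 0, -10, 0, 0, 0, 1], [5, 0, -10, 0, 0, 0, 1], [5, 0, -10, 0, 0, 0, 1]]}}

```text
time: 32.25
ee_pos: [0.5094, -0.2538, 0.2041]
tool_rot: [[0.109, 0.994, 0.03], [0.96, -0.113, 0.257], [0.258, 0.0, -0.966]]
ft_force: [-0.0, -1.1, -0.9]
gripper_width: 0.0003
finger_force: 0.0
```

```bash
python3 - <<'E'
from h import *
i,c=snap('f1');o=telemetry.get_obs();p=np.array(o['ee_pos']);print(o['time'],p)
hsv=cv2.cvtColor(np.ascontiguousarray(i),cv2.COLOR_BGR2HSV);mm=cv2.inRange(hsv,(16,80,100),(34,255,255))
red=cv2.inRange(hsv,(0,110,70),(8,255,255))|cv2.inRange(hsv,(172,110,70),(180,255,255))
ys,xs=np.nonzero(red);print('red',len(xs),xs.min() if len(xs) else'',xs.max() if len(xs) else '',ys.min() if len(xs) else '',ys.max() if len(xs) else '')
for y in range(180,384,8):
    x=np.nonzero(mm[y,215:300])[0]+215
    if len(x):print(y,x.min(),x.max(),len(x),end=' | ')
print()
pe=np.array([.5067,-.2741,.0948])  # pusher TCP at contact, 34mm above floor
H=pe-.025*nc-.011*uc
print('pred head,guard edge,foot',proj(c,[H,H-.032*uc,H-.096*uc]).round(0).tolist())
for nm in('brass_punch','chute'):
    for r in silhouettes(nm,'wrist')[:3]:
        ys,xs=np.nonzero(r['region']);print(nm,round(r['score'],2),np.round(r['position']),xs.min(),xs.max(),ys.min(),ys.max())
E
```

```text
32.3 [ 0.50894165 -0.25347264  0.20325967]
red 82 470 477 324 338
180 215 297 12 | 188 215 299 16 | 196 215 299 19 | 204 215 299 19 | 212 215 297 17 | 220 215 299 20 | 228 215 299 14 | 236 215 298 19 | 244 215 299 9 | 252 215 222 7 | 260 216 297 13 | 268 215 216 2 | 
pred head,guard edge,foot [[254.0, 248.0], [254.0, 278.0], [254.0, 331.0]]
chute 0.81 [257. 188.] 223 287 138 327
chute 0.74 [271.  11.] 243 305 0 29
```

>>> {"name": "send_rows", "arguments": {"rows": [[-4, 0, -2, 0, 0, 0, 0], [-8, 0, -4, 0, 0, 0, 0], [-12, 0, -5, 0, 0, 0, 0], [-12, 0, -5, 0, 0, 0, 0], [-12, 0, -5, 0, 0, 0, 0], [-12, 0, -5, 0, 0, 0, 0]]}}

```text
time: 33.0
ee_pos: [0.4944, -0.3811, 0.2204]
tool_rot: [[0.11, 0.994, 0.028], [0.959, -0.113, 0.258], [0.26, -0.001, -0.966]]
ft_force: [0.4, -0.7, -0.2]
gripper_width: 0.0848
finger_force: 0.0
```

```bash
python3 - <<'E'
from h import *
i,c=snap('f2');o=telemetry.get_obs();p=np.array(o['ee_pos']);print(o['time'],p)
hsv=cv2.cvtColor(np.ascontiguousarray(i),cv2.COLOR_BGR2HSV)
pe=np.array([.5067,-.2741,.0948]);H=pe-.025*nc-.011*uc
q=proj(c,[H,H-.008*uc,H-.032*uc,H-.096*uc]).round(0);print('pred head,boss,guard edge,foot',q.tolist())
X=int(q[0,0])
for y in range(int(q[0,1])-14,int(q[-1,1])+24,3):
    print(y,[tuple(int(v) for v in i[y,X+k][::-1]) for k in(-12,-5,0,5,12)])
for r in silhouettes('brass_punch','wrist')[:3]:
    ys,xs=np.nonzero(r['region']);print(round(r['score'],2),np.round(r['position']),xs.min(),xs.max(),ys.min(),ys.max())
E
```

```text
33.05 [ 0.49457447 -0.38095159  0.22075635]
pred head,boss,guard edge,foot [[255.0, 118.0], [255.0, 127.0], [255.0, 150.0], [255.0, 208.0]]
104 [(157, 159, 152), (240, 239, 236), (239, 238, 235), (240, 239, 237), (226, 226, 221)]
107 [(161, 162, 157), (239, 238, 236), (238, 237, 235), (239, 239, 237), (225, 225, 220)]
110 [(167, 167, 163), (236, 234, 232), (239, 237, 235), (239, 240, 237), (232, 230, 226)]
113 [(169, 169, 165), (240, 239, 237), (238, 238, 235), (239, 240, 237), (233, 232, 229)]
116 [(172, 170, 166), (240, 239, 238), (239, 239, 236), (240, 239, 238), (234, 234, 231)]
119 [(176, 174, 167), (248, 230, 142), (241, 208, 97), (214, 188, 146), (233, 232, 228)]
122 [(175, 177, 168), (247, 244, 124), (247, 236, 109), (226, 178, 81), (214, 212, 207)]
125 [(177, 177, 174), (248, 249, 130), (248, 240, 113), (220, 172, 82), (152, 152, 148)]
128 [(181, 179, 175), (244, 217, 96), (246, 221, 100), (250, 226, 102), (156, 156, 152)]
131 [(180, 176, 174), (247, 231, 108), (247, 234, 110), (247, 231, 106), (159, 157, 154)]
134 [(184, 185, 178), (197, 162, 127), (197, 163, 126), (199, 16
[... 2197 characters left out ...]
, 200), (235, 235, 214), (233, 233, 212), (237, 238, 216), (216, 198, 203)]
212 [(213, 165, 166), (225, 222, 196), (220, 216, 188), (217, 218, 189), (202, 176, 177)]
215 [(244, 60, 47), (244, 59, 47), (244, 63, 58), (245, 57, 48), (245, 60, 50)]
218 [(244, 66, 54), (243, 58, 47), (165, 173, 168), (179, 43, 36), (243, 56, 47)]
221 [(249, 55, 46), (247, 47, 40), (221, 222, 215), (186, 36, 30), (181, 39, 37)]
224 [(112, 99, 75), (114, 97, 72), (242, 242, 239), (135, 113, 84), (99, 90, 74)]
227 [(158, 157, 144), (119, 113, 104), (99, 95, 85), (120, 118, 111), (119, 103, 78)]
230 [(202, 196, 179), (235, 231, 214), (234, 232, 211), (154, 150, 135), (117, 114, 105)]
0.62 [255. 139.] 246 263 120 153
```

```bash
python3 -c "
from rig import job
print(job.sign_off())"
```

```text
the job is handed in; nothing more can be done
None
```

The brass punch was parked on the ramp, released and retaken from its side, then laid in the chute and pushed until its foot reached the red stop. The last wrist picture shows it home, and I handed the job in at about 33 s. While lowering it into the chute I pressed the fingertips on the chute walls with about 50 N, and the punch dropped roughly 5 mm into the channel when released. I did not go near the dark punch, spool, vial or weight, but did not check them again before handing in.

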